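# Weigh the outgoing parcels and flag the courier

### The job

Put all the small parcels waiting in front of the balance into its yellow pan and load brass weights into the steel pan until the beam stands level, as near as the weights can bring it, hands off. Then move the parcels into the grey outgoing tray, side by side on its floor and not stacked, leaving the weights that you used in the steel pan, and last of all flip the red courier flag over to on. Leave the other things on the counter alone.

Things in the scene. Friction and masses are not known exactly. Their poses are not given: they have to be found in the camera images.
- parcel_a: a small plain brown cardboard boxed parcel with a band of tan tape round its middle, 62 x 42 x 50 mm (its x, y, z); origin at its very middle. Stands on the counter between the robot and the balance at the start; may be absent. Its weight is not known, 0.1 to 0.4 kg.
- parcel_b: a small off-white boxed parcel with a band of tan tape round its middle, 66 x 40 x 46 mm (its x, y, z); origin at its very middle. Stands on the counter between the robot and the balance at the start; may be absent. Its weight is not known, 0.1 to 0.4 kg.
- parcel_c: a small dark brown boxed parcel with a band of tan tape round its middle, 60 x 44 x 54 mm (its x, y, z); origin at its very middle. Stands on the counter between the robot and the balance at the start; may be absent. Its weight is not known, 0.1 to 0.4 kg.
- parcel_d: a small blue boxed parcel with a band of tan tape round its middle, 64 x 42 x 48 mm (its x, y, z); origin at its very middle. Stands on the counter between the robot and the balance at the start; may be absent. Its weight is not known, 0.1 to 0.4 kg.
- w100: a brass 100 g weight: a cylinder 26 mm across and 24 mm tall with a small knob (16 mm across) on top, 38 mm overall; z is its axis, origin at the centre of its underside. Stands on the black mat at the start.
- w200a: a brass 200 g weight: a cylinder 32 mm across and 30 mm tall with a small knob (16 mm across) on top, 44 mm overall; z is its axis, origin at the centre of its underside. Stands on the black mat at the start.
- w200b: a brass 200 g weight: a cylinder 32 mm across and 30 mm tall with a small knob (16 mm across) on top, 44 mm overall; z is its axis, origin at the centre of its underside. Stands on the black mat at the start.
- w500: a brass 500 g weight: a cylinder 44 mm across and 40 mm tall with a small knob (16 mm across) on top, 54 mm overall; z is its axis, origin at the centre of its underside. Stands on the black mat at the start.
- mat: black rubber mat fixed to the counter, 180 x 180 x 4 mm, on which the weights stand at the start; origin at the centre of its underside
- balance: blue two-pan counter balance fixed to the counter, 300 mm long in y; origin at the centre of its underside. The beam lies along its y, pivot 70 mm up. Yellow parcel pan centred 115 mm to +y, steel weight pan 115 mm to -y, each 210 (x) by 140 mm (y) outside with a 12 mm high rim. The pans always stay horizontal, and where in a pan a load lies makes no difference
- parcel_pan_floor (a point): centre of the upper face of the floor of the yellow parcel pan (104 mm above the counter when level); its axes are those of the balance
- weight_pan_floor (a point): the same for the steel weight pan
- beam (a joint): tilt of the beam in rad: 0 level, positive with the parcel pan low. Sprung and damped: it settles in about 1.5 s and tilts about 0.08 rad per 100 g of difference between the pans, up to stops at -0.24 and 0.24 (the pans then stand 27 mm above and below level)
- tray: grey shallow outgoing tray fixed to the counter, 250 (x) x 160 (y) mm outside, walls 4 mm thick and 30 mm high, floor 4 mm; origin at the centre of its underside
- callbox: aluminium courier box fixed to the counter, 70 (x) x 140 (y) x 80 mm high, with the red flag hinged on top; origin at the centre of its underside
- flag (a joint): angle of the red courier flag in rad about the box's x axis; hinge 95 mm above the counter over the box's centre. 0 = off, leaning 0.6 rad from upright to the box's +y (towards the balance); 0.6 upright; 1.2 = on, leaning to -y. Over-centre: pushed past upright it falls to the other stop and stays there. Needs under 1 N
- flag_plate (a point): centre of the flag's red plate, 72.5 mm from the hinge along the flag's stem; the plate is 45 mm (along the box's x) by 45 mm (along the stem) and 10 mm thick
- tape_roll: bystander, to be left alone: roll of tan packing tape, 90 mm across, 45 mm tall
- mug: bystander, to be left alone: blue mug, 80 mm across, 90 mm tall
- stamp_pad: bystander, to be left alone: black stamp pad, 90 x 60 x 20 mm
- marker: bystander, to be left alone: green marker pen lying down, 120 mm long, 18 mm thick
- padlock: bystander, to be left alone: brass padlock lying flat, about 80 x 50 mm, 22 mm thick
Not all that is in view belongs to the job. Leave any green look-alike of the parcel_a alone.

How it is judged:
By the outcome, as a careful person would: the job done as asked, in the order asked, and still so for the second after the job is handed in, with the robot touching nothing.
Of parcel_a, parcel_b, parcel_c, parcel_d only 2 to 3 are there at a start; the rules pass over those that are not, and their reading is None.
At some moment in a run one of parcel_a, parcel_b, parcel_c, parcel_d may be knocked a few centimetres aside while the robot is not near it.
Once in a run the grip may slacken for a moment while it holds something.
It also fails if it takes over 210 s, if anything falls off the work surface, if the arm or the gripper's body presses on something with over 40 N, if the wrist force passes 120 N, or if a joint passes its speed limit or range.

### The arm

A 7-joint arm with a two-finger parallel gripper is mounted at the origin on the work surface. World frame = base frame: x ahead of the robot, y to its left, z up, the work surface at z = 0. Lengths are in m, angles in degrees, forces in N, time in s.
With the tool pointing down it reaches from about 0.425 to 0.875 m from the base axis. Payload 4.7 kg.
Tool frame: the origin (TCP) lies midway between the tips of the shut fingers; the grasp point (between the pads) lies env.grip_point_offset behind it (env.grip_point_offset is the distance from the TCP to the grasp point, in m); z points along the fingers, y is the line along which they close (so a half turn about z gives the same grasp; the last joint's range is limited). The gripper opens to 87 mm and grips with 3 to 60 N. Pads are 19 mm wide; open, the fingers measure 117 mm over their backs; the gripper's body (75 mm by 190 mm) begins 51 mm behind the grasp point.
Start: joints at [74.548, 18.392, -4.016, 83.108, 1.295, 78.541, -3.26], TCP at [0.182, -0.624, 0.223] pointing down, gripper open.
Joint ranges: [-163.93, 163.93], [-17.29, 119.83], [-79.2, 71.16], [3.27, 140.29], [-89.18, 269.18], [5.43, 117.66], [-154.24, 154.24]. Speed limits (degrees/s): [147.25, 147.25, 180, 180, 180, 180, 180].

### API

Orientations are given as [roll, pitch, yaw] about the fixed x, y, z axes, in that order (R = Rz(yaw) Ry(pitch) Rx(roll)).
In Python, from cell import env gives the robot as it stands.
- The arm moves only by the shell command python3 -m creep 'ROWS' [FORCE]. ROWS is a JSON object of lists of equal length, an entry for each row: "translation": the shift along the tool's x, y, z in units of 0.08 m (1.0 is 0.08 m), a list of three; "turn": the turn, a rotation vector about the tool's x, y, z in units of 180 degrees (1.0 is 180 degrees), a list of three; "grip": the opening, from 0 (shut) to 1 (fully open). In form: {"translation": [[x, y, z], ...], "turn": [[ax, ay, az], ...], "grip": [grip, ...]}. A call has 1 to 5 rows; each row shifts and turns the commanded pose from where the row before left it, along the tool's axes as they then stand; what a row does not reach is not made up. A row lasts 1/8 s, in which the tool goes at most 62.5 mm and 10.7 degrees, less where a joint would pass 70% of its speed; a pose out of reach is approached as far as the arm can. A call with a number of a shift or a turn outside -1 to 1 is refused whole. A call with a gripper value outside its range is refused whole. The fingers move at their own pace and stop on an object; FORCE is the grip in N (left out, the last holds). Time passes only in rows, so rows that do not move let the fingers close. It gives the time, the measured TCP pose, the force, the opening and the grip force at its end, in the units of the state.
- env.get_obs(): the state, without advancing time (a new reading comes with each control period).
- env.read_camera(name): name is "scene" or "top" or "wrist"; returns a dict with "frame" (400x640x3 uint8, red, green, blue), "z_map" (400x640 float32, m along the optical axis (not along the pixel's ray), 0 where there is no reading), "K" (3x3 intrinsics, pixels), "D" ([k1, k2, p1, p2, k3] as OpenCV has them; the pictures are not rectified), "rvec" (rotation vector, rad) and "tvec" (3), from world to camera coordinates, as OpenCV has them. Camera axes: x right, y down, z forward; pixel columns grow to the right and rows downward; lengths in m; the calibration is good to about 2 mm. A picture is of the moment at which its call begins.
- env.sign_off(): hands the job in; it is judged then, once.
The state is a dict: "time_s": time; "qpos": joint angles; "joint_velocities": joint speeds; "effort": joint torques, N m; "tool_pos": TCP position; "tool_rot": TCP orientation; "force": force on the tool from outside, world axes, zero at the start; "wrist_torque": the same for the moment, N m; "grip_width": finger opening in m; "grasp_force": force on a finger pad.
Only numpy, scipy, OpenCV 4.12 (cv2) and the standard library are available. Lean on these libraries where they do the work, as an engineer would, in place of code of your own. Each camera call takes 0.05 s, during which the arm holds its last target. There are 200 camera calls.

## Working session

There is one attempt and no reset: what is moved stays moved. The work goes in short steps, Python scripts to look and compute and a shell command to move; the robot and the scene stay as the last step left them, time stands still between calls to the robot, and variables do not carry over. Pictures are saved under pics/ and viewed, at most 14 in all, crops included, and the job is handed in when it is done.

```bash
ls; mkdir -p pics
cat > h.py <<'E'
import numpy as np, cv2
from cell import env
def cam(n):
    return env.read_camera(n)
def w(c,u,v,z=None):
    """pixel to world: by depth map, or on plane z"""
    p=cv2.undistortPoints(np.array([[[u,v]]],float),c["K"],np.array(c["D"]))[0,0]
    R=cv2.Rodrigues(np.array(c["rvec"]))[0]; t=np.array(c["tvec"]).ravel()
    d=np.array([p[0],p[1],1.])
    if z is None:
        m=c["z_map"][int(v)-1:int(v)+2,int(u)-1:int(u)+2]; X=d*np.median(m)
        return R.T@(X-t)
    o=-R.T@t; r=R.T@d
    return o+r*(z-o[2])/r[2]
def save(c,name,box=None,s=1):
    f=c["frame"][:,:,::-1]
    if box: u0,v0,u1,v1=box; f=f[v0:v1,u0:u1]
    if s!=1: f=cv2.resize(f,None,fx=s,fy=s,interpolation=cv2.INTER_CUBIC)
    cv2.imwrite("pics/"+name,f)
E
python3 - <<'E'
from h import *
import pickle
for n in("top","scene"):
    c=cam(n); save(c,n+"0.png"); pickle.dump(c,open(n+"0.pkl","wb"))
o=env.get_obs(); print(o, env.grip_point_offset)
E
```

```text
pics
{'time_s': 0.1, 'qpos': array([74.54859168, 18.43438144, -4.01398715, 83.16949725,  1.29599862,
       78.53974709, -3.25986801]), 'joint_velocities': array([ 0.03006338, -0.19802914, -0.00029542, -0.14933576,  0.12524588,
       -0.09144937,  0.03902848]), 'effort': array([-3.36883259e-04, -4.92571735e+01, -4.05969154e-01, -3.13401926e+01,
       -6.42082770e-02,  3.94144189e-02,  4.91279559e-05]), 'tool_pos': array([ 0.18178005, -0.62354288,  0.22156167]), 'tool_rot': array([-1.79901656e+02,  6.95228507e-03,  1.62599097e+01]), 'force': array([0.21568067, 0.13301791, 0.56030829]), 'wrist_torque': array([-0.04753538,  0.01989086,  0.05414564]), 'grasp_force': 0.0, 'grip_width': 0.08705743483568502} 0.0187
```

View pics/top0.png

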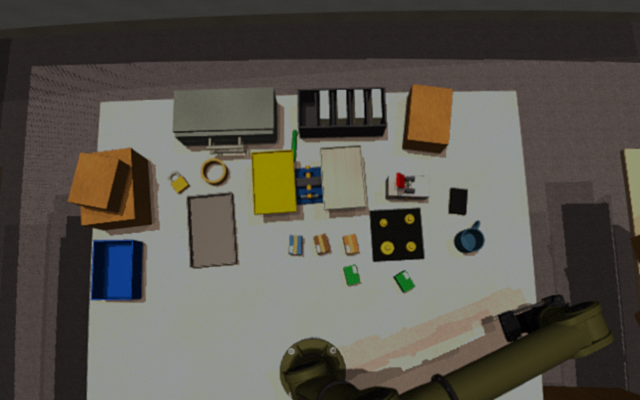

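View pics/scene0.png

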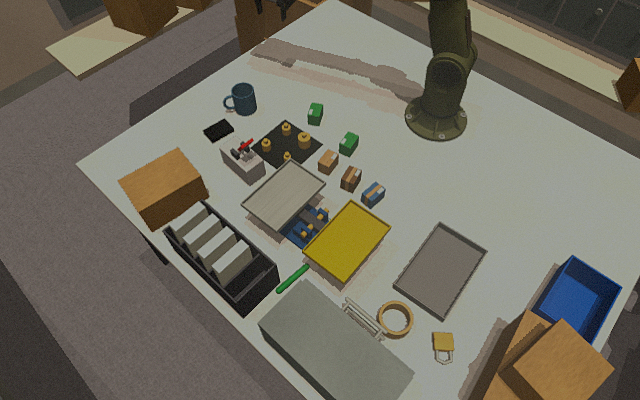

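The top view shows three candidate parcels: blue (295,244), dark brown (321,243) and plain brown (350,243). Two green look-alikes at (351,275) and (404,281) must be left alone. The weights are on the mat around (397,235), the tray is at (213,230) and the flag is at (403,183). I'll confirm in an enlarged crop.

Run:
```python
from h import *
import pickle
c=pickle.load(open("top0.pkl","rb"))
save(c,"top_crop.png",(270,150,440,270),4.7)
```

```text
(no output)
```

View pics/top_crop.png

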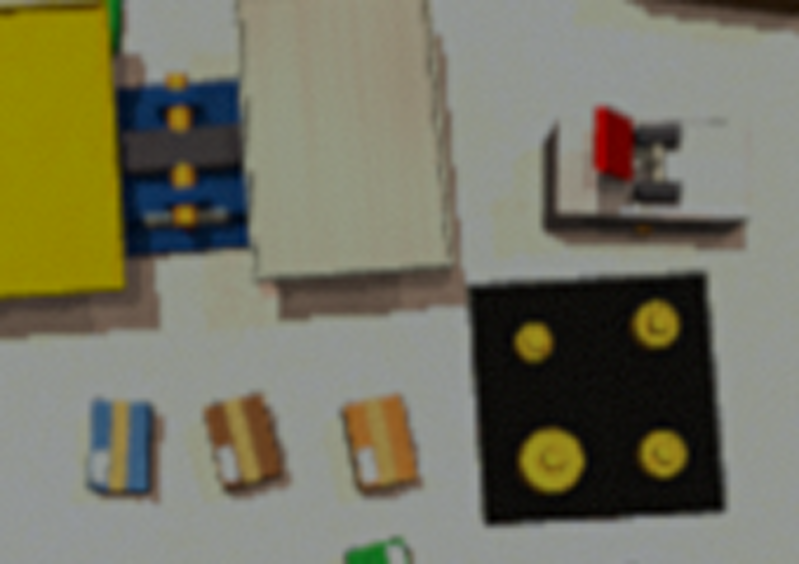

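The crop shows blue at crop (121,446), dark brown at (245,443) and plain brown at (380,445). w100 is at (533,341), w500 at (552,460), and the 200 g weights at (657,324) and (663,453). None of the three parcels is green, so these are d, c and a. Next I'll measure the poses using depth.

```bash
cat >> h.py <<'E'
def cloud(c):
    H,W=c["z_map"].shape
    uv=np.stack(np.meshgrid(np.arange(W),np.arange(H)),-1).reshape(-1,1,2).astype(float)
    p=cv2.undistortPoints(uv,c["K"],np.array(c["D"])).reshape(H,W,2)
    z=c["z_map"][...,None]; X=np.concatenate([p*z,z],-1)
    R=cv2.Rodrigues(np.array(c["rvec"]))[0]; t=np.array(c["tvec"]).ravel()
    return (X-t)@R
def rect(c,P,u,v,r,zlo,zhi):
    q=P[v-r:v+r+1,u-r:u+r+1].reshape(-1,3); q=q[(q[:,2]>zlo)&(q[:,2]<zhi)]
    b=cv2.minAreaRect((q[:,:2]*1000).astype(np.float32))
    return len(q),np.round(b[0],1),np.round(b[1],1),round(b[2],1),np.round(np.median(q[:,2])*1000,1)
E
python3 - <<'E'
from h import *
import pickle
c=pickle.load(open("top0.pkl","rb")); P=cloud(c)
for n,u,v,r,zl,zh in [("d",295,244,12,.035,.07),("c",321,243,12,.035,.07),("a",350,243,12,.035,.07),
 ("w100",383,223,8,.018,.06),("w200a",410,219,8,.018,.06),("w200b",411,246,8,.018,.06),("w500",387,248,9,.018,.08),
 ("ypan",274,183,36,.07,.16),("spanpan",344,180,36,.07,.16),("tray",213,230,44,.02,.06),("box",408,186,24,.05,.09),("flag",403,182,10,.1,.2),
 ("g1",351,275,12,.02,.08),("g2",404,281,12,.02,.08)]:
    print(n,rect(c,P,u,v,r,zl,zh))
for u,v in [(274,183),(344,180),(213,230),(305,270),(397,235)]: print(u,v,np.round(w(c,u,v),4))
s=pickle.load(open("scene0.pkl","rb"));
for u,v in [(347,243),(285,190),(440,270),(300,120)]: print(u,v,np.round(w(s,u,v),4))
E
```

```text
d (242, array([426.9,  50.9]), array([41.3, 61.7]), 88.6, np.float64(47.9))
c (241, array([427.6, -36.8]), array([60.1, 43.9]), 13.3, np.float64(54.0))
a (235, array([ 424.9, -135.8]), array([62.2, 42.4]), 10.2, np.float64(49.6))
w100 (45, array([ 496.5, -251.8]), array([21.7, 21.6]), 87.0, np.float64(29.9))
w200a (72, array([ 506.7, -341.3]), array([29.5, 32. ]), 25.3, np.float64(34.2))
w200b (75, array([ 410.9, -342.3]), array([28. , 30.3]), 1.4, np.float64(33.2))
w500 (144, array([ 408.2, -258.8]), array([40.7, 42.7]), 25.3, np.float64(43.8))
ypan (2954, array([642.9, 111.5]), array([232.4, 238. ]), 2.4, np.float64(104.0))
spanpan (2869, array([642.1, -89. ]), array([212.9, 188.2]), 2.4, np.float64(104.0))
tray (401, array([505.6, 367.1]), array([293.2, 204.4]), 4.9, np.float64(27.9))
box (705, array([ 612.8, -336.8]), array([141.4,  73. ]), 86.1, np.float64(78.9))
flag (202, array([ 614.4, -313.8]), array([68.2, 53.1]), 87.0, np.float64(150.8))
g1 (245, array([ 321.4, -135.8]), array([62.6, 42.6]), 12.1, np.float64(49.2))
g2 (269, array([ 293.8, -313.3]), array([63.9, 42.7]), 29.4, np.float64(48.4))
274 183 [0.6264 0.1141 0.1043]
344 180 [ 0.631  -0.1187  0.102 ]
213 230 [0.4857 0.3404 0.0032]
305 270 [ 0.3401  0.0205 -0.0006]
397 235 [ 0.4528 -0.3016  0.0024]
347 243 [0.6384 0.1204 0.1056]
285 190 [ 0.6287 -0.1229  0.106 ]
440 270 [0.4847 0.3409 0.0045]
300 120 [ 0.3347 -0.3521  0.0015]
```

```bash
cat >> h.py <<'E'
def pans(c,P):
    """floors and centres of the pans (mm), tilt"""
    out={}
    for n,lo,hi in (("yellow",.03,.21),("steel",-.21,-.03)):
        m=(P[...,1]>lo)&(P[...,1]<hi)&(P[...,0]>.5)&(P[...,0]<.76)&(P[...,2]>.072)&(P[...,2]<.146)
        f=c["frame"].astype(int)
        if n=="yellow": m&=(f[...,0]>90)&(f[...,1]>70)&(f[...,2]<60)
        q=P[m]; fl=np.median(q[:,2]); b=cv2.minAreaRect((q[:,:2]*1000).astype(np.float32))
        out[n]=fl; print(n,"floor",round(fl*1000,1),np.round(b[0],1),np.round(b[1],1),round(b[2],1))
    print("tilt",round(np.arcsin((out["steel"]-out["yellow"])/2/.115),3))
def plan(*wps):
    """waypoints (x,y,z,yaw): tool-frame shift (units) then turn"""
    o=env.get_obs(); p=np.array(o["tool_pos"]); yaw=o["tool_rot"][2]
    print("t",round(o["time_s"],1),"at",np.round(p,4),np.round(o["tool_rot"],1),"grip",round(o["grip_width"],4),round(o["grasp_force"],1))
    for x,y,z,a in wps:
        d=np.array([x,y,z])-p; c,s=np.cos(np.radians(yaw)),np.sin(np.radians(yaw))
        t=np.array([c*d[0]+s*d[1], s*d[0]-c*d[1], -d[2]])/.08
        print("shift",np.round(t,2),"rows>=",int(np.ceil(np.linalg.norm(t)/.75)),"turn z",round(-((a-yaw+180)%360-180)/180,3))
        p=np.array([x,y,z]); yaw=a
E
python3 - <<'E'
from h import *
import pickle
c=pickle.load(open("top0.pkl","rb")); P=cloud(c); pans(c,P)
q=P[186:275,183:242].reshape(-1,3); q=q[(q[:,2]>.02)&(q[:,2]<.036)&(q[:,0]>.35)&(q[:,0]<.62)&(q[:,1]>.24)&(q[:,1]<.44)]
print(cv2.minAreaRect((q[:,:2]*1000).astype(np.float32)))
plan((.42,-.28,.22,12),(.425,-.136,.22,12),(.425,-.136,.011,12))
E
```

```text
yellow floor 104.4 [631.7 116.6] [210.7 139.2] 2.6
steel floor 104.2 [ 642.9 -107.1] [212.9 151.9] 2.4
tilt -0.001
((487.7276611328125, 344.006591796875), (252.8411865234375, 163.58164978027344), 4.344221115112305)
t 0.1 at [ 0.1818 -0.6235  0.2216] [-179.9    0.    16.3] grip 0.0871 0.0
shift [ 4.06 -3.29  0.02] rows>= 7 turn z 0.024
shift [ 0.44 -1.75 -0.  ] rows>= 3 turn z 0.0
shift [0.   0.   2.61] rows>= 4 turn z 0.0
```

```bash
python3 -m creep '{"translation":[[0.55,-0.47,0],[0.55,-0.47,0],[0.55,-0.47,0],[0.55,-0.47,0],[0.55,-0.47,0]],"turn":[[0,0,0],[0,0,0],[0,0,0],[0,0,0],[0,0,0]],"grip":[1,1,1,1,1]}'
python3 -m creep '{"translation":[[0.55,-0.47,0],[0.55,-0.47,0],[0.2,0,0],[0,0,0],[0,0,0]],"turn":[[0,0,0],[0,0,0],[0,0,0.024],[0,0,0],[0,0,0]],"grip":[1,1,0.75,0.75,0.75]}'
python3 - <<'E'
from h import *
c=cam("top"); P=cloud(c); print(rect(c,P,350,243,14,.035,.07))
plan((.425,-.136,.22,12),(.425,-.136,.011,12))
E
```

```text
time_s: 0.72
tool_pos: [0.3412, -0.3801, 0.2223]
tool_rot: [-180.0, 0.0, 16.3]
force: [0.8, -0.6, 0.8]
grip_width: 0.0867
grasp_force: 0.0
time_s: 1.35
tool_pos: [0.4182, -0.2816, 0.2221]
tool_rot: [-180.0, 0.1, 11.9]
force: [-0.5, -0.6, -1.0]
grip_width: 0.0681
grasp_force: 0.0
(237, array([ 424.6, -135.9]), array([61.6, 42.8]), 9.9, np.float64(50.0))
t 1.4 at [ 0.4181 -0.2817  0.2222] [-1.80e+02  1.00e-01  1.19e+01] grip 0.0672 0.0
shift [ 0.46 -1.77  0.03] rows>= 3 turn z -0.001
shift [0.   0.   2.61] rows>= 4 turn z 0.0
```

```bash
python3 -m creep '{"translation":[[0.15,-0.59,0],[0.15,-0.59,0],[0.16,-0.59,0.03],[0,0,0],[0,0,0.4]],"turn":[[0,0,0],[0,0,0],[0,0,0.01],[0,0,0],[0,0,0]],"grip":[0.75,0.75,0.75,0.75,0.75]}' 
python3 -m creep '{"translation":[[0,0,0.6],[0,0,0.6],[0,0,0.6],[0,0,0.4],[0,0,0]],"turn":[[0,0,0],[0,0,0],[0,0,0],[0,0,0],[0,0,0]],"grip":[0.75,0.75,0.75,0.75,0.75]}'
python3 - <<'E'
from h import *
plan((.425,-.136,.011,10),(.425,-.136,.21,10))
E
```

```text
time_s: 2.02
tool_pos: [0.4274, -0.1365, 0.19]
tool_rot: [179.8, -0.2, 10.1]
force: [-0.2, -0.3, -0.9]
grip_width: 0.0653
grasp_force: 0.0
time_s: 2.65
tool_pos: [0.4232, -0.1352, 0.01]
tool_rot: [-179.8, 0.3, 10.0]
force: [-0.4, 0.4, 1.0]
grip_width: 0.0654
grasp_force: 0.0
t 2.6 at [ 0.4232 -0.1352  0.01  ] [-179.8    0.3   10. ] grip 0.0654 0.0
shift [ 0.02  0.01 -0.01] rows>= 1 turn z 0.0
shift [ 0.    0.   -2.49] rows>= 4 turn z 0.0
```

```bash
python3 -m creep '{"translation":[[0,0,0],[0,0,0],[0,0,0],[0,0,0],[0,0,-0.1]],"turn":[[0,0,0],[0,0,0],[0,0,0],[0,0,0],[0,0,0]],"grip":[0.3,0.3,0.3,0.3,0.3]}' 25
python3 -m creep '{"translation":[[0,0,-0.6],[0,0,-0.6],[0,0,-0.6],[0,0,-0.6],[0,0,0]],"turn":[[0,0,0],[0,0,0],[0,0,0],[0,0,0],[0,0,0]],"grip":[0.3,0.3,0.3,0.3,0.3]}'
python3 - <<'E'
from h import *
plan((.566,.1136,.21,2.6),(.566,.1136,.117,2.6))
E
```

```text
time_s: 3.28
tool_pos: [0.4254, -0.1342, 0.0201]
tool_rot: [-180.0, 0.1, 10.1]
force: [0.4, 0.3, -1.0]
grip_width: 0.0419
grasp_force: 25.0
time_s: 3.9
tool_pos: [0.4283, -0.1348, 0.2161]
tool_rot: [179.7, -0.4, 10.2]
force: [0.3, -0.9, -1.7]
grip_width: 0.0416
grasp_force: 25.0
t 3.9 at [ 0.4283 -0.1348  0.2161] [179.7  -0.4  10.2] grip 0.0416 25.0
shift [ 2.24 -2.75  0.08] rows>= 5 turn z 0.042
shift [0.   0.   1.16] rows>= 2 turn z -0.0
```

```bash
python3 -m creep '{"translation":[[0.38,-0.46,0],[0.38,-0.46,0],[0.38,-0.46,0],[0.37,-0.46,0],[0.37,-0.46,0]],"turn":[[0,0,0],[0,0,0],[0,0,0],[0,0,0],[0,0,0]],"grip":[0.3,0.3,0.3,0.3,0.3]}' 
python3 -m creep '{"translation":[[0.37,-0.46,0],[0,0,0.3],[0,0,0],[0,0,0],[0,0,0]],"turn":[[0,0,0],[0,0,0.042],[0,0,0],[0,0,0],[0,0,0]],"grip":[0.3,0.3,0.3,0.3,0.3]}'
python3 - <<'E'
from h import *
plan((.566,.1136,.117,2.6))
E
```

```text
time_s: 4.53
tool_pos: [0.5412, 0.0744, 0.2108]
tool_rot: [-180.0, 0.1, 10.1]
force: [0.7, 0.5, -1.6]
grip_width: 0.0415
grasp_force: 25.0
time_s: 5.15
tool_pos: [0.5647, 0.1139, 0.1889]
tool_rot: [180.0, -0.1, 2.6]
force: [-0.5, 0.3, -2.0]
grip_width: 0.0418
grasp_force: 25.0
t 5.2 at [0.5647 0.1139 0.1889] [ 1.8e+02 -1.0e-01  2.6e+00] grip 0.0418 25.0
shift [0.02 0.   0.9 ] rows>= 2 turn z -0.0
```

```bash
python3 -m creep '{"translation":[[0.02,0,0.45],[0,0,0.3],[0,0,0.2],[0,0,0],[0,0,0]],"turn":[[0,0,0],[0,0,0],[0,0,0],[0,0,0],[0,0,0]],"grip":[0.3,0.3,0.3,0.3,0.3]}' 
python3 -m creep '{"translation":[[0,0,0],[0,0,0],[0,0,0],[0,0,0],[0,0,0]],"turn":[[0,0,0],[0,0,0],[0,0,0],[0,0,0],[0,0,0]],"grip":[0.7,0.7,0.7,0.7,0.7]}' 
python3 -m creep '{"translation":[[0,0,-0.4],[0,0,-0.4],[0,0,-0.4],[0,0,0],[0,0,0]],"turn":[[0,0,0],[0,0,0],[0,0,0],[0,0,0],[0,0,0]],"grip":[0.75,0.75,0.75,0.75,0.75]}'
python3 - <<'E'
from h import *
plan((.4276,-.0368,.21,2.6),(.4276,-.0368,.012,13.3))
E
```

```text
time_s: 5.78
tool_pos: [0.5667, 0.1148, 0.1133]
tool_rot: [-180.0, -0.1, 2.6]
force: [-0.1, 0.8, -1.4]
grip_width: 0.042
grasp_force: 25.0
time_s: 6.4
tool_pos: [0.5659, 0.1147, 0.1121]
tool_rot: [180.0, 0.0, 2.6]
force: [0.1, -0.2, -0.1]
grip_width: 0.061
grasp_force: 0.0
time_s: 7.02
tool_pos: [0.5655, 0.1144, 0.2074]
tool_rot: [180.0, 0.1, 2.6]
force: [-1.3, -0.6, -0.4]
grip_width: 0.0654
grasp_force: 0.0
t 7.0 at [0.5655 0.1144 0.2074] [1.8e+02 1.0e-01 2.6e+00] grip 0.0654 0.0
shift [-1.81  1.81 -0.03] rows>= 4 turn z -0.0
shift [0.   0.   2.47] rows>= 4 turn z -0.059
```

```bash
python3 -m creep '{"translation":[[-0.45,0.45,0],[-0.45,0.45,0],[-0.45,0.45,0],[-0.46,0.46,0],[0,0,0]],"turn":[[0,0,0],[0,0,0],[0,0,0],[0,0,0],[0,0,-0.057]],"grip":[0.75,0.75,0.75,0.75,0.75]}' 
python3 -m creep '{"translation":[[0,0,0.3],[0,0,0],[0,0,0],[0,0,0],[0,0,0]],"turn":[[0,0,0],[0,0,0],[0,0,0],[0,0,0],[0,0,0]],"grip":[0.75,0.75,0.75,0.75,0.75]}'
python3 - <<'E'
from h import *
c=cam("top"); P=cloud(c); pans(c,P)
for n,u,v in (("d",295,244),("c",321,243)): print(n,rect(c,P,u,v,12,.035,.07))
save(c,"t1.png",(170,130,450,290),2.8)
plan((.4276,-.0368,.012,13.3))
E
```

```text
time_s: 7.65
tool_pos: [0.4246, -0.0403, 0.2067]
tool_rot: [179.9, 0.2, 12.7]
force: [0.8, 0.9, 0.3]
grip_width: 0.0652
grasp_force: 0.0
time_s: 8.28
tool_pos: [0.4281, -0.0365, 0.1845]
tool_rot: [180.0, -0.0, 12.9]
force: [-0.7, 0.2, 0.7]
grip_width: 0.0655
grasp_force: 0.0
yellow floor 93.0 [631.5 115.9] [210.5 139.1] 2.5
steel floor 115.8 [ 642.4 -106.7] [211.8 151.1] 2.4
tilt 0.099
d (1, array([396.6,  71.2]), array([0., 0.]), 0.0, np.float64(50.5))
c (0, array([0., 0.]), array([0., 0.]), 0.0, np.float64(nan))
t 8.3 at [ 0.4281 -0.0365  0.1845] [180.   -0.   12.8] grip 0.0654 0.0
shift [-0.01  0.    2.16] rows>= 3 turn z -0.003
  return _methods._mean(a, axis=axis, dtype=dtype,
  ret = ret.dtype.type(ret / rcount)
```

View pics/t1.png

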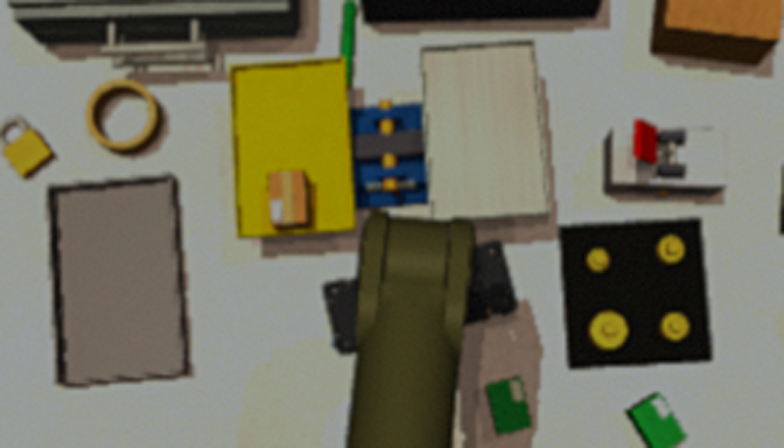

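The picture shows parcel_a in the front of the yellow pan, at crop (289,197). The arm hides the parcels, so I'll check c with the scene camera's depth.

```bash
cat >> h.py <<'E'
def box(c,P,x,y,r,zlo,zhi):
    """rectangle of points near world x,y (m) between heights"""
    q=P[(abs(P[...,0]-x)<r)&(abs(P[...,1]-y)<r)&(P[...,2]>zlo)&(P[...,2]<zhi)]
    if len(q)<5: return "none"
    b=cv2.minAreaRect((q[:,:2]*1000).astype(np.float32))
    return len(q),np.round(b[0],1),np.round(b[1],1),round(b[2],1),"z",round(np.percentile(q[:,2],60)*1000,1)
E
python3 - <<'E'
from h import *
c=cam("scene"); P=cloud(c)
print("c",box(c,P,.4276,-.0368,.05,.047,.06)); print("d",box(c,P,.427,.051,.045,.042,.056));
E
```

```text
c (242, array([427.2, -40.3]), array([63. , 44.8]), 13.0, 'z', np.float64(55.4))
d (272, array([425.4,  47.6]), array([43.2, 65.9]), 86.6, 'z', np.float64(49.6))
```

Nothing has been knocked (the scene camera is biased by about 3 mm). Picking up c.

```bash
python3 -m creep '{"translation":[[0,0,0.55],[0,0,0.55],[0,0,0.55],[0,0,0.5],[0,0,0]],"turn":[[0,0,0],[0,0,0],[0,0,0],[0,0,0],[0,0,0]],"grip":[0.75,0.75,0.75,0.75,0.75]}' 
python3 -m creep '{"translation":[[0,0,0],[0,0,0],[0,0,0],[0,0,0],[0,0,-0.1]],"turn":[[0,0,0],[0,0,0],[0,0,0],[0,0,0],[0,0,0]],"grip":[0.3,0.3,0.3,0.3,0.3]}' 25
python3 -m creep '{"translation":[[0,0,-0.6],[0,0,-0.6],[0,0,-0.6],[0,0,-0.6],[0,0,0]],"turn":[[0,0,0],[0,0,0],[0,0,0],[0,0,0],[0,0,0]],"grip":[0.3,0.3,0.3,0.3,0.3]}' 
python3 -m creep '{"translation":[[0,0,0],[0,0,0],[0,0,0]],"turn":[[0,0,0],[0,0,0],[0,0,0]],"grip":[0.3,0.3,0.3]}'
python3 - <<'E'
from h import *
plan((.6317,.1166,.21,2.6),(.6317,.1166,.105,2.6))
c=cam("scene"); P=cloud(c); pans(c,P)
E
```

```text
time_s: 9.0
tool_pos: [0.4251, -0.0359, 0.01]
tool_rot: [-179.8, 0.3, 12.9]
force: [-0.2, -0.5, 0.8]
grip_width: 0.0654
grasp_force: 0.0
time_s: 9.62
tool_pos: [0.4271, -0.0364, 0.0202]
tool_rot: [-180.0, 0.1, 12.8]
force: [-0.5, 1.0, -3.5]
grip_width: 0.044
grasp_force: 25.0
time_s: 10.25
tool_pos: [0.43, -0.0363, 0.2158]
tool_rot: [179.8, -0.4, 12.9]
force: [0.2, -0.4, -3.9]
grip_width: 0.0441
grasp_force: 25.0
time_s: 10.62
tool_pos: [0.427, -0.0363, 0.2108]
tool_rot: [-179.9, 0.1, 12.9]
force: [0.3, -0.8, -3.0]
grip_width: 0.0441
grasp_force: 25.0
t 10.6 at [ 0.427  -0.0363  0.2108] [-1.799e+02  1.000e-01  1.290e+01] grip 0.0441 25.0
shift [ 2.92 -1.29  0.01] rows>= 5 turn z 0.057
shift [0.   0.   1.31] rows>= 2 turn z -0.0
yellow floor 93.7 [631.2 112.6] [210.7 141.2] 2.6
steel floor 117.0 [ 640.1 -109. ] [213.6 158.9] 2.3
tilt 0.102
```

```bash
python3 -m creep '{"translation":[[0.58,-0.26,0],[0.58,-0.26,0],[0.58,-0.26,0],[0.59,-0.26,0],[0.59,-0.25,0]],"turn":[[0,0,0],[0,0,0],[0,0,0],[0,0,0],[0,0,0.057]],"grip":[0.3,0.3,0.3,0.3,0.3]}' 
python3 -m creep '{"translation":[[0,0,0],[0,0,0.3],[0,0,0],[0,0,0],[0,0,0]],"turn":[[0,0,0],[0,0,0],[0,0,0],[0,0,0],[0,0,0]],"grip":[0.3,0.3,0.3,0.3,0.3]}'
python3 - <<'E'
from h import *
plan((.6317,.1166,.09,2.6))
c=cam("scene"); P=cloud(c); print("a",box(c,P,.566,.1136,.05,.13,.16))
E
```

```text
time_s: 11.3
tool_pos: [0.634, 0.1162, 0.2108]
tool_rot: [-180.0, 0.1, 2.2]
force: [-0.1, -0.9, -1.6]
grip_width: 0.0439
grasp_force: 25.0
time_s: 11.92
tool_pos: [0.633, 0.1157, 0.1894]
tool_rot: [180.0, -0.1, 2.6]
force: [-0.6, 0.4, -2.4]
grip_width: 0.0438
grasp_force: 25.0
t 11.9 at [0.633  0.1157 0.1894] [ 1.8e+02 -1.0e-01  2.6e+00] grip 0.0438 25.0
shift [-0.02 -0.01  1.24] rows>= 2 turn z -0.0
a none
```

```bash
python3 -m creep '{"translation":[[-0.01,0,0.4],[0,0,0.4],[0,0,0.24],[0,0,0.1],[0,0,0.1]],"turn":[[0,0,0],[0,0,0],[0,0,0],[0,0,0],[0,0,0]],"grip":[0.3,0.3,0.3,0.3,0.3]}' 
python3 -m creep '{"translation":[[0,0,0],[0,0,0],[0,0,0],[0,0,0],[0,0,0]],"turn":[[0,0,0],[0,0,0],[0,0,0],[0,0,0],[0,0,0]],"grip":[0.7,0.7,0.7,0.7,0.7]}' 
python3 -m creep '{"translation":[[0,0,-0.5],[0,0,-0.5],[0,0,-0.56],[0,0,0],[0,0,0]],"turn":[[0,0,0],[0,0,0],[0,0,0],[0,0,0],[0,0,0]],"grip":[0.75,0.75,0.75,0.75,0.75]}'
python3 - <<'E'
from h import *
plan((.4262,.051,.21,-1.4),(.4269,.051,.012,-1.4))
E
```

```text
time_s: 12.6
tool_pos: [0.6328, 0.1159, 0.09]
tool_rot: [180.0, -0.1, 2.6]
force: [-1.2, -2.3, 18.5]
grip_width: 0.0438
grasp_force: 25.0
time_s: 13.22
tool_pos: [0.6319, 0.116, 0.089]
tool_rot: [180.0, -0.0, 2.6]
force: [-0.4, -0.6, -0.3]
grip_width: 0.0607
grasp_force: 0.0
time_s: 13.85
tool_pos: [0.6316, 0.1158, 0.2133]
tool_rot: [180.0, 0.0, 2.6]
force: [0.6, 0.1, -0.3]
grip_width: 0.0653
grasp_force: 0.0
t 13.8 at [0.6316 0.1158 0.2133] [180.    0.    2.6] grip 0.0653 0.0
shift [-2.6   0.69  0.04] rows>= 4 turn z 0.022
shift [ 0.01 -0.    2.47] rows>= 4 turn z -0.0
```

```bash
python3 -m creep '{"translation":[[-0.52,0.14,0],[-0.52,0.14,0],[-0.52,0.14,0],[-0.52,0.14,0],[-0.52,0.13,0]],"turn":[[0,0,0],[0,0,0],[0,0,0],[0,0,0],[0,0,0.022]],"grip":[0.75,0.75,0.75,0.75,0.75]}' 
python3 -m creep '{"translation":[[0,0,0.3],[0,0,0],[0,0,0]],"turn":[[0,0,0],[0,0,0],[0,0,0]],"grip":[0.75,0.75,0.75]}'
python3 - <<'E'
from h import *
plan((.4269,.051,.011,-1.4))
c=cam("scene"); P=cloud(c); pans(c,P); print("d",box(c,P,.427,.051,.045,.042,.056)); 
save(c,"s1.png",(180,60,500,330),2.4)
E
```

```text
time_s: 14.48
tool_pos: [0.4242, 0.0507, 0.2121]
tool_rot: [-180.0, 0.2, -1.5]
force: [-0.0, -0.2, 0.3]
grip_width: 0.0653
grasp_force: 0.0
time_s: 14.85
tool_pos: [0.4266, 0.0517, 0.1896]
tool_rot: [-179.9, 0.1, -1.4]
force: [0.6, 1.2, -0.5]
grip_width: 0.0653
grasp_force: 0.0
t 14.8 at [0.4266 0.0517 0.1896] [-1.799e+02  1.000e-01 -1.400e+00] grip 0.0653 0.0
shift [0.   0.01 2.23] rows>= 3 turn z 0.0
yellow floor 78.1 [631.2 109.7] [210.4 141.7] 2.6
steel floor 132.6 [ 639.9 -107.1] [214.2 155.2] 2.8
tilt 0.239
d (265, array([425.8,  47. ]), array([45. , 66.6]), 83.5, 'z', np.float64(49.6))
```

View pics/s1.png

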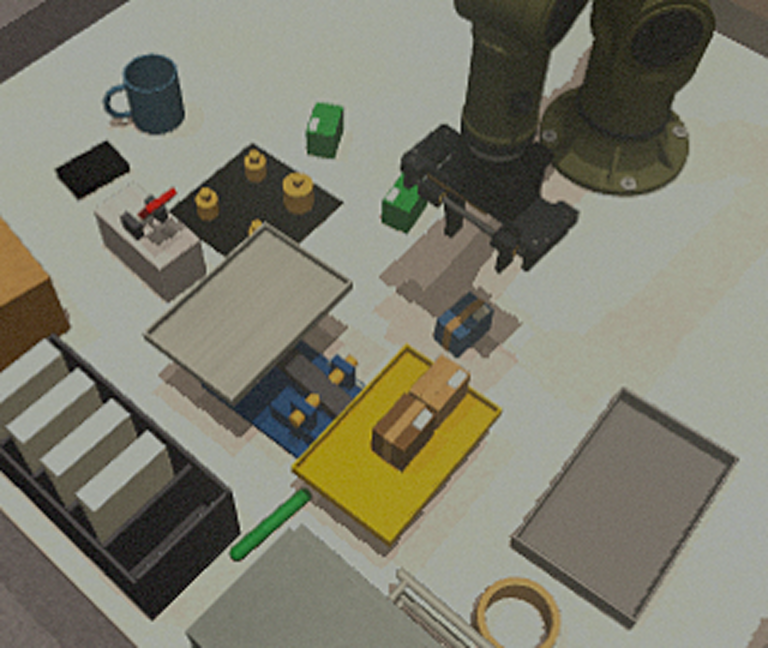

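The scene crop shows a and c in line in the yellow pan at (440,385) and (402,430). d is still in place at (463,323), under the gripper.

```bash
python3 -m creep '{"translation":[[0,0,0.55],[0,0,0.55],[0,0,0.55],[0,0,0.55],[0,0,0]],"turn":[[0,0,0],[0,0,0],[0,0,0],[0,0,0],[0,0,0]],"grip":[0.75,0.75,0.75,0.75,0.75]}' 
python3 -m creep '{"translation":[[0,0,0],[0,0,0],[0,0,0],[0,0,0],[0,0,-0.1]],"turn":[[0,0,0],[0,0,0],[0,0,0],[0,0,0],[0,0,0]],"grip":[0.3,0.3,0.3,0.3,0.3]}' 25
python3 -m creep '{"translation":[[0,0,-0.6],[0,0,-0.6],[0,0,-0.6],[0,0,-0.6],[0,0,0]],"turn":[[0,0,0],[0,0,0],[0,0,0],[0,0,0],[0,0,0]],"grip":[0.3,0.3,0.3,0.3,0.3]}' 
python3 -m creep '{"translation":[[0,0,0],[0,0,0],[0,0,0]],"turn":[[0,0,0],[0,0,0],[0,0,0]],"grip":[0.3,0.3,0.3]}'
python3 - <<'E'
from h import *
plan((.698,.1196,.21,2.6),(.698,.1196,.09,2.6))
c=cam("scene"); P=cloud(c); print("a",box(c,P,.566,.1136,.05,.115,.16)); print("c",box(c,P,.6317,.1136,.05,.115,.16))
E
```

```text
time_s: 15.52
tool_pos: [0.4238, 0.0523, 0.0113]
tool_rot: [-179.8, 0.4, -1.3]
force: [-0.1, 0.2, -0.3]
grip_width: 0.0653
grasp_force: 0.0
time_s: 16.15
tool_pos: [0.4259, 0.0514, 0.0218]
tool_rot: [180.0, 0.1, -1.4]
force: [-0.1, -0.1, -3.4]
grip_width: 0.0421
grasp_force: 24.9
time_s: 16.77
tool_pos: [0.4286, 0.0521, 0.2172]
tool_rot: [179.9, -0.4, -1.4]
force: [-0.1, 0.1, -3.1]
grip_width: 0.0415
grasp_force: 24.9
time_s: 17.15
tool_pos: [0.4257, 0.0515, 0.2125]
tool_rot: [-180.0, 0.1, -1.4]
force: [0.4, -0.4, -2.6]
grip_width: 0.0422
grasp_force: 24.9
t 17.1 at [0.4257 0.0515 0.2125] [-1.8e+02  1.0e-01 -1.4e+00] grip 0.0422 24.9
shift [ 3.38 -0.93  0.03] rows>= 5 turn z -0.022
shift [0.  0.  1.5] rows>= 2 turn z -0.0
a (444, array([573.1, 111.6]), array([88.6, 44. ]), 3.9, 'z', np.float64(128.8))
c (482, array([620.8, 114.7]), array([78.8, 44.9]), 2.7, 'z', np.float64(131.5))
```

```bash
python3 -m creep '{"translation":[[0.56,-0.16,0],[0.56,-0.16,0],[0.56,-0.16,0],[0.57,-0.15,0],[0.57,-0.15,0]],"turn":[[0,0,0],[0,0,0],[0,0,0],[0,0,0],[0,0,0]],"grip":[0.3,0.3,0.3,0.3,0.3]}' 
python3 -m creep '{"translation":[[0.57,-0.15,0],[0,0,0.2],[0,0,0],[0,0,0],[0,0,0]],"turn":[[0,0,-0.022],[0,0,0],[0,0,0],[0,0,0],[0,0,0]],"grip":[0.3,0.3,0.3,0.3,0.3]}'
python3 - <<'E'
from h import *
plan((.698,.1196,.092,2.6))
E
```

```text
time_s: 17.82
tool_pos: [0.6551, 0.108, 0.2119]
tool_rot: [-180.0, 0.1, -1.5]
force: [0.2, -0.3, -0.9]
grip_width: 0.0417
grasp_force: 24.9
time_s: 18.45
tool_pos: [0.6992, 0.1189, 0.199]
tool_rot: [180.0, -0.1, 2.6]
force: [0.1, -0.1, -3.2]
grip_width: 0.0422
grasp_force: 24.9
t 18.4 at [0.6992 0.1189 0.199 ] [ 1.8e+02 -1.0e-01  2.6e+00] grip 0.0422 24.9
shift [-0.02 -0.01  1.34] rows>= 2 turn z -0.0
```

```bash
python3 -m creep '{"translation":[[-0.01,0,0.45],[-0.01,-0.01,0.45],[0,0,0.34],[0,0,0.1],[0,0,0]],"turn":[[0,0,0],[0,0,0],[0,0,0],[0,0,0],[0,0,0]],"grip":[0.3,0.3,0.3,0.3,0.3]}' 
python3 -m creep '{"translation":[[0,0,0],[0,0,0],[0,0,0],[0,0,0],[0,0,0]],"turn":[[0,0,0],[0,0,0],[0,0,0],[0,0,0],[0,0,0]],"grip":[0.7,0.7,0.7,0.7,0.7]}' 
python3 -m creep '{"translation":[[0,0,-0.5],[0,0,-0.5],[0,0,-0.5],[0,0,0],[0,0,0]],"turn":[[0,0,0],[0,0,0],[0,0,0],[0,0,0],[0,0,0]],"grip":[0.75,0.75,0.75,0.75,0.75]}'
python3 - <<'E'
from h import *
plan((.55,-.13,.21,0),(.4082,-.2588,.21,0),(.4082,-.2588,.009,0))
E
```

```text
time_s: 19.08
tool_pos: [0.6983, 0.1198, 0.0925]
tool_rot: [180.0, -0.1, 2.6]
force: [0.4, 0.0, -3.7]
grip_width: 0.0421
grasp_force: 24.9
time_s: 19.7
tool_pos: [0.6978, 0.1201, 0.0905]
tool_rot: [180.0, 0.0, 2.6]
force: [0.0, 0.6, -0.0]
grip_width: 0.0609
grasp_force: 0.0
time_s: 20.32
tool_pos: [0.6975, 0.1199, 0.2098]
tool_rot: [180.0, 0.0, 2.6]
force: [0.3, 0.1, -1.0]
grip_width: 0.0649
grasp_force: 0.0
t 20.3 at [0.6975 0.1199 0.2098] [180.    0.    2.6] grip 0.0649 0.0
shift [-1.98  3.04 -0.  ] rows>= 5 turn z 0.014
shift [-1.77  1.61 -0.  ] rows>= 4 turn z 0.0
shift [0.   0.   2.51] rows>= 4 turn z 0.0
```

```bash
python3 -m creep '{"translation":[[-0.4,0.61,0],[-0.4,0.61,0],[-0.4,0.61,0],[-0.39,0.61,0],[-0.39,0.6,0]],"turn":[[0,0,0],[0,0,0],[0,0,0],[0,0,0],[0,0,0.014]],"grip":[0.75,0.75,0.75,0.75,0.75]}' 
python3 -m creep '{"translation":[[-0.44,0.4,0],[-0.44,0.4,0],[-0.44,0.4,0],[-0.45,0.41,0],[0,0,0.4]],"turn":[[0,0,0],[0,0,0],[0,0,0],[0,0,0],[0,0,0]],"grip":[0.75,0.75,0.75,0.75,0.75]}' 
python3 -m creep '{"translation":[[0,0,0],[0,0,0],[0,0,0]],"turn":[[0,0,0],[0,0,0],[0,0,0]],"grip":[0.75,0.75,0.75]}'
python3 - <<'E'
from h import *
plan((.4082,-.2588,.01,0))
c=cam("top"); P=cloud(c); pans(c,P)
for n,x in (("a",.566),("c",.632),("d",.698)): print(n,box(c,P,x,.1166,.033,.12,.16))
E
```

```text
time_s: 20.95
tool_pos: [0.5483, -0.132, 0.2087]
tool_rot: [-180.0, 0.1, -0.0]
force: [0.1, -1.0, 0.2]
grip_width: 0.0649
grasp_force: 0.0
time_s: 21.58
tool_pos: [0.4061, -0.2638, 0.1785]
tool_rot: [179.8, 0.0, -0.5]
force: [0.6, 1.0, -0.4]
grip_width: 0.0646
grasp_force: 0.0
time_s: 21.95
tool_pos: [0.4101, -0.2586, 0.1793]
tool_rot: [180.0, -0.1, 0.2]
force: [0.2, -0.0, 0.2]
grip_width: 0.0653
grasp_force: 0.0
t 21.9 at [ 0.4101 -0.2586  0.1793] [ 1.8e+02 -1.0e-01  2.0e-01] grip 0.0653 0.0
shift [-0.02  0.    2.12] rows>= 3 turn z 0.001
yellow floor 78.3 [632.1 113.1] [210.4 139. ] 2.6
steel floor 131.6 [ 642.6 -105.4] [212.7 148.6] 2.5
tilt 0.234
a (237, array([564.9, 114.9]), array([62.3, 42.2]), 3.6, 'z', np.float64(127.4))
c (255, array([632.4, 118.7]), array([66.1, 44.4]), 3.3, 'z', np.float64(131.3))
d (221, array([697.2, 122.4]), array([65.1, 41.6]), 3.1, 'z', np.float64(126.3))
```

```bash
python3 -m creep '{"translation":[[-0.02,0,0.55],[0,0,0.55],[0,0,0.5],[0,0,0.5],[0,0,0]],"turn":[[0,0,0],[0,0,0],[0,0,0],[0,0,0],[0,0,0]],"grip":[0.75,0.75,0.75,0.75,0.75]}' 
python3 -m creep '{"translation":[[0,0,0],[0,0,0],[0,0,0],[0,0,0],[0,0,-0.1]],"turn":[[0,0,0],[0,0,0],[0,0,0],[0,0,0],[0,0,0]],"grip":[0.2,0.2,0.2,0.2,0.2]}' 40
python3 -m creep '{"translation":[[0,0,-0.6],[0,0,-0.6],[0,0,-0.6],[0,0,-0.6],[0,0,0]],"turn":[[0,0,0],[0,0,0],[0,0,0],[0,0,0],[0,0,0]],"grip":[0.2,0.2,0.2,0.2,0.2]}' 
python3 -m creep '{"translation":[[0,0,0],[0,0,0],[0,0,0]],"turn":[[0,0,0],[0,0,0],[0,0,0]],"grip":[0.2,0.2,0.2]}'
python3 - <<'E'
from h import *
plan((.60,-.115,.21,0),(.60,-.115,.138,0))
E
```

```text
time_s: 22.62
tool_pos: [0.4059, -0.2572, 0.0086]
tool_rot: [-179.7, 0.2, 0.1]
force: [0.9, 0.2, 0.7]
grip_width: 0.0654
grasp_force: 0.0
time_s: 23.25
tool_pos: [0.4064, -0.2584, 0.0183]
tool_rot: [-179.9, 0.1, 0.0]
force: [-0.2, -0.4, -5.7]
grip_width: 0.0435
grasp_force: 40.0
time_s: 23.88
tool_pos: [0.4092, -0.2594, 0.2136]
tool_rot: [179.7, -0.2, 0.1]
force: [1.3, -0.1, -4.6]
grip_width: 0.0433
grasp_force: 40.0
time_s: 24.25
tool_pos: [0.4067, -0.2583, 0.2091]
tool_rot: [-179.9, 0.1, 0.1]
force: [0.1, -0.4, -4.6]
grip_width: 0.0434
grasp_force: 40.0
t 24.2 at [ 0.4067 -0.2583  0.2091] [-1.799e+02  1.000e-01  1.000e-01] grip 0.0434 40.0
shift [ 2.42 -1.79 -0.01] rows>= 5 turn z 0.0
shift [0.  0.  0.9] rows>= 2 turn z 0.0
```

```bash
python3 -m creep '{"translation":[[0.45,-0.36,0],[0.45,-0.36,0],[0.45,-0.36,0],[0.45,-0.36,0],[0.43,-0.35,0]],"turn":[[0,0,0],[0,0,0],[0,0,0],[0,0,0],[0,0,0]],"grip":[0.2,0.2,0.2,0.2,0.2]}' 
python3 -m creep '{"translation":[[0,0,0],[0,0,0.3],[0,0,0.3],[0,0,0.25],[0,0,0]],"turn":[[0,0,0],[0,0,0],[0,0,0],[0,0,0],[0,0,0]],"grip":[0.2,0.2,0.2,0.2,0.2]}' 
python3 -m creep '{"translation":[[0,0,0.05],[0,0,0],[0,0,0],[0,0,0],[0,0,0]],"turn":[[0,0,0],[0,0,0],[0,0,0],[0,0,0],[0,0,0]],"grip":[0.2,0.65,0.65,0.65,0.65]}' 
python3 -m creep '{"translation":[[0,0,-0.3],[0,0,-0.4],[0,0,-0.25],[0,0,0],[0,0,0]],"turn":[[0,0,0],[0,0,0],[0,0,0],[0,0,0],[0,0,0]],"grip":[0.65,0.65,0.65,0.65,0.65]}'
python3 - <<'E'
from h import *
c=cam("scene"); P=cloud(c); pans(c,P)
plan((.5067,-.3413,.21,0),(.5067,-.3413,.009,0))
E
```

```text
time_s: 24.88
tool_pos: [0.5865, -0.115, 0.2093]
tool_rot: [-179.9, 0.1, 0.0]
force: [0.7, -0.1, -5.1]
grip_width: 0.043
grasp_force: 40.0
time_s: 25.5
tool_pos: [0.5842, -0.1163, 0.1408]
tool_rot: [-180.0, 0.2, 0.0]
force: [-0.0, 0.1, -4.8]
grip_width: 0.0435
grasp_force: 40.0
time_s: 26.12
tool_pos: [0.586, -0.1156, 0.139]
tool_rot: [180.0, -0.0, 0.1]
force: [-0.9, 0.6, 0.4]
grip_width: 0.0565
grasp_force: 0.0
time_s: 26.75
tool_pos: [0.5851, -0.1157, 0.2134]
tool_rot: [-180.0, 0.1, 0.1]
force: [0.9, -0.1, -0.8]
grip_width: 0.0565
grasp_force: 0.0
yellow floor 84.7 [631.3 111.9] [210.6 140.7] 2.5
steel floor 126.3 [ 640.1 -108.1] [214.8 156.9] 2.1
tilt 0.182
t 26.8 at [ 0.5849 -0.1157  0.2132] [-1.8e+02  1.0e-01  1.0e-01] grip 0.0567 0.0
shift [-0.98  2.82  0.04] rows>= 4 turn z 0.0
shift [0.   0.   2.51] rows>= 4 turn z 0.0
```

```bash
python3 -m creep '{"translation":[[-0.2,0.56,0],[-0.2,0.56,0],[-0.2,0.56,0],[-0.2,0.57,0],[-0.18,0.57,0]],"turn":[[0,0,0],[0,0,0],[0,0,0],[0,0,0],[0,0,0]],"grip":[0.65,0.65,0.65,0.65,0.65]}' 
python3 -m creep '{"translation":[[0,0,0.3],[0,0,0],[0,0,0],[0,0,0],[0,0,0]],"turn":[[0,0,0],[0,0,0],[0,0,0],[0,0,0],[0,0,0]],"grip":[0.65,0.65,0.65,0.65,0.65]}'
python3 - <<'E'
from h import *
c=cam("top"); P=cloud(c); pans(c,P)
plan((.5067,-.3413,.009,0))
E
```

```text
time_s: 27.42
tool_pos: [0.5062, -0.3426, 0.2133]
tool_rot: [-180.0, 0.1, 0.1]
force: [0.1, -0.1, -0.1]
grip_width: 0.0567
grasp_force: 0.0
time_s: 28.05
tool_pos: [0.5081, -0.3409, 0.1913]
tool_rot: [179.9, -0.0, 0.1]
force: [0.1, 0.4, 0.6]
grip_width: 0.0565
grasp_force: 0.0
yellow floor 84.3 [631.6 114.7] [210.8 140. ] 2.9
steel floor 125.3 [ 642.7 -106.1] [212.4 150. ] 2.3
tilt 0.179
t 28.1 at [ 0.508  -0.341   0.1911] [ 1.8e+02 -0.0e+00  1.0e-01] grip 0.0566 0.0
shift [-0.02  0.    2.28] rows>= 4 turn z 0.001
```

```bash
python3 -m creep '{"translation":[[-0.01,0,0.6],[0,0,0.6],[0,0,0.6],[0,0,0.48],[0,0,0]],"turn":[[0,0,0],[0,0,0],[0,0,0],[0,0,0],[0,0,0]],"grip":[0.65,0.65,0.65,0.65,0.65]}' 
python3 -m creep '{"translation":[[0,0,0],[0,0,0],[0,0,0],[0,0,0],[0,0,-0.1]],"turn":[[0,0,0],[0,0,0],[0,0,0],[0,0,0],[0,0,0]],"grip":[0.1,0.1,0.1,0.1,0.1]}' 40
python3 -m creep '{"translation":[[0,0,-0.6],[0,0,-0.6],[0,0,-0.6],[0,0,-0.6],[0,0,0]],"turn":[[0,0,0],[0,0,0],[0,0,0],[0,0,0],[0,0,0]],"grip":[0.1,0.1,0.1,0.1,0.1]}' 
python3 -m creep '{"translation":[[0,0,0],[0,0,0],[0,0,0]],"turn":[[0,0,0],[0,0,0],[0,0,0]],"grip":[0.1,0.1,0.1]}'
python3 - <<'E'
from h import *
plan((.65,-.113,.21,0),(.65,-.113,.13,0))
E
```

```text
time_s: 28.72
tool_pos: [0.5068, -0.341, 0.0071]
tool_rot: [-179.9, 0.0, 0.1]
force: [0.6, 0.2, 0.2]
grip_width: 0.0566
grasp_force: 0.0
time_s: 29.35
tool_pos: [0.5059, -0.3408, 0.0156]
tool_rot: [-179.9, 0.1, 0.1]
force: [-0.2, 0.2, -2.4]
grip_width: 0.0314
grasp_force: 40.0
time_s: 29.98
tool_pos: [0.5092, -0.3415, 0.2127]
tool_rot: [179.8, -0.3, 0.1]
force: [0.6, 0.5, -2.0]
grip_width: 0.031
grasp_force: 40.0
time_s: 30.35
tool_pos: [0.5061, -0.341, 0.2068]
tool_rot: [-179.9, 0.1, 0.1]
force: [-0.2, -0.3, -1.9]
grip_width: 0.0309
grasp_force: 40.0
t 30.4 at [ 0.5061 -0.341   0.2068] [-1.799e+02  1.000e-01  1.000e-01] grip 0.0309 40.0
shift [ 1.8  -2.85 -0.04] rows>= 5 turn z 0.0
shift [0. 0. 1.] rows>= 2 turn z 0.0
```

```bash
python3 -m creep '{"translation":[[0.36,-0.57,0],[0.36,-0.57,0],[0.36,-0.57,0],[0.36,-0.57,0],[0.36,-0.57,0]],"turn":[[0,0,0],[0,0,0],[0,0,0],[0,0,0],[0,0,0]],"grip":[0.1,0.1,0.1,0.1,0.1]}' 
python3 -m creep '{"translation":[[0,0,0],[0,0,0.35],[0,0,0.35],[0,0,0.27],[0,0,0]],"turn":[[0,0,0],[0,0,0],[0,0,0],[0,0,0],[0,0,0]],"grip":[0.1,0.1,0.1,0.1,0.1]}' 
python3 -m creep '{"translation":[[0,0,0.03],[0,0,0],[0,0,0],[0,0,0],[0,0,0]],"turn":[[0,0,0],[0,0,0],[0,0,0],[0,0,0],[0,0,0]],"grip":[0.1,0.55,0.55,0.55,0.55]}' 
python3 -m creep '{"translation":[[0,0,-0.35],[0,0,-0.4],[0,0,-0.35],[0,0,0],[0,0,0]],"turn":[[0,0,0],[0,0,0],[0,0,0],[0,0,0],[0,0,0]],"grip":[0.65,0.65,0.65,0.65,0.65]}' 
python3 -m creep '{"translation":[[0,-0.5,0],[0,-0.5,0],[0,-0.5,0],[0,0,0],[0,0,0]],"turn":[[0,0,0],[0,0,0],[0,0,0],[0,0,0],[0,0,0]],"grip":[0.65,0.65,0.65,0.65,0.65]}' 
python3 -m creep '{"translation":[[0,0,0],[0,0,0],[0,0,0],[0,0,0],[0,0,0]],"turn":[[0,0,0],[0,0,0],[0,0,0],[0,0,0],[0,0,0]],"grip":[0.65,0.65,0.65,0.65,0.65]}'
python3 - <<'E'
from h import *
c=cam("scene"); P=cloud(c); pans(c,P); save(c,"s2.png",(180,60,500,330),2.4)
c=cam("top"); P=cloud(c); pans(c,P)
plan()
E
```

```text
time_s: 30.98
tool_pos: [0.651, -0.1119, 0.2073]
tool_rot: [-180.0, 0.1, 0.0]
force: [0.0, 0.0, -2.6]
grip_width: 0.0309
grasp_force: 40.0
time_s: 31.6
tool_pos: [0.6492, -0.114, 0.1285]
tool_rot: [-180.0, 0.2, 0.0]
force: [-0.4, 0.2, -2.0]
grip_width: 0.031
grasp_force: 40.0
time_s: 32.22
tool_pos: [0.6506, -0.1132, 0.1285]
tool_rot: [180.0, -0.0, 0.1]
force: [0.3, -0.4, -0.1]
grip_width: 0.0476
grasp_force: 0.0
time_s: 32.85
tool_pos: [0.6501, -0.1132, 0.2152]
tool_rot: [180.0, 0.1, 0.1]
force: [0.3, -0.2, -0.0]
grip_width: 0.0567
grasp_force: 0.0
time_s: 33.48
tool_pos: [0.65, 0.006, 0.2148]
tool_rot: [179.9, 0.1, 0.0]
force: [-0.4, -1.0, -0.2]
grip_width: 0.0564
grasp_force: 0.0
time_s: 34.1
tool_pos: [0.6504, 0.0068, 0.2162]
tool_rot: [180.0, -0.0, 0.1]
force: [0.1, 0.1, 0.1]
grip_width: 0.0563
grasp_force: 0.0
yellow floor 102.4 [630.8 113.2] [210.2 141.7] 2.8
steel floor 108.4 [ 644.9 -108.7] [207.3 156.8] 0.3
tilt 0.026
yellow floor 101.9 [631.3 116.3] [210.  138.6] 2.8
steel floor 107.7 [ 642.4 -126. ] [213.  119.7] 4.3
tilt 0.025
t 34.2 at [0.6504 0.0069 0.2161] [ 1.8e+02 -0.0e+00  1.0e-01] grip 0.0569 0.0
```

View pics/s2.png

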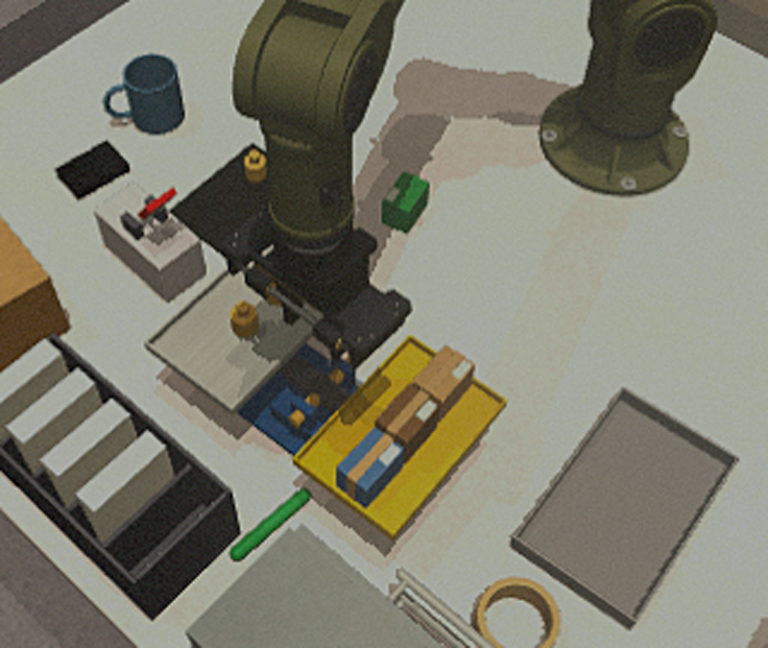

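The scene crop shows d, c and a in line in the yellow pan at (370,465), (405,415) and (440,375). The weights are in the steel pan at (245,318) and behind the finger. The tilt is 0.025 rad, about 31 g, so 700 g is the nearest the weights can get. Next I'll move the parcels to the tray, d first.

```bash
python3 -m creep '{"translation":[[0.15,-0.36,0],[0.15,-0.36,0],[0.15,-0.36,0],[0.14,-0.35,0],[0,0,0]],"turn":[[0,0,0],[0,0,0],[0,0,0],[0,0,-0.016],[0,0,0]],"grip":[0.7,0.7,0.7,0.7,0.7]}' 
python3 -m creep '{"translation":[[0,0,0.3],[0,0,0],[0,0,0],[0,0,0],[0,0,0]],"turn":[[0,0,0],[0,0,0],[0,0,0],[0,0,0],[0,0,0]],"grip":[0.7,0.7,0.7,0.7,0.7]}'
python3 - <<'E'
from h import *
c=cam("scene"); P=cloud(c); pans(c,P)
for n,x in (("c",.632),("d",.698)): print(n,box(c,P,x,.1166,.033,.14,.164))
plan((.6975,.121,.114,3))
E
```

```text
time_s: 34.83
tool_pos: [0.6969, 0.1252, 0.2159]
tool_rot: [-179.9, 0.0, 3.2]
force: [-0.1, -0.1, 0.2]
grip_width: 0.061
grasp_force: 0.0
time_s: 35.45
tool_pos: [0.6977, 0.1212, 0.1929]
tool_rot: [180.0, -0.1, 2.9]
force: [-0.8, 1.0, -0.1]
grip_width: 0.0608
grasp_force: 0.0
yellow floor 102.7 [630.7 113.7] [211.4 140. ] 2.7
steel floor 108.7 [ 640.1 -111.6] [213.1 154.7] 2.4
tilt 0.026
c (5, array([660.9, 105.5]), array([8.3, 4.8]), 67.3, 'z', np.float64(146.9))
d (292, array([695.9, 122.7]), array([63. , 42.5]), 2.9, 'z', np.float64(150.0))
t 35.5 at [0.6976 0.1213 0.1928] [180.   -0.    2.9] grip 0.0607 0.0
shift [-0.    0.    0.98] rows>= 2 turn z -0.0
```

```bash
python3 -m creep '{"translation":[[0,0,0.5],[0,0,0.48],[0,0,0],[0,0,0],[0,0,0]],"turn":[[0,0,0],[0,0,0],[0,0,0],[0,0,0],[0,0,0]],"grip":[0.7,0.7,0.7,0.7,0.7]}' 
python3 -m creep '{"translation":[[0,0,0],[0,0,0],[0,0,0],[0,0,0],[0,0,-0.1]],"turn":[[0,0,0],[0,0,0],[0,0,0],[0,0,0],[0,0,0]],"grip":[0.3,0.3,0.3,0.3,0.3]}' 25
python3 -m creep '{"translation":[[0,0,-0.3],[0,0,-0.4],[0,0,-0.4],[0,0,-0.2],[0,0,0]],"turn":[[0,0,0],[0,0,0],[0,0,0],[0,0,0],[0,0,0]],"grip":[0.3,0.3,0.3,0.3,0.3]}' 
python3 -m creep '{"translation":[[0,0,0],[0,0,0],[0,0,0]],"turn":[[0,0,0],[0,0,0],[0,0,0]],"grip":[0.3,0.3,0.3]}'
python3 - <<'E'
from h import *
plan((.563,.350,.21,4.3),(.563,.350,.017,4.3))
E
```

```text
time_s: 36.12
tool_pos: [0.6986, 0.122, 0.1162]
tool_rot: [-180.0, -0.2, 2.9]
force: [0.9, 0.2, 0.4]
grip_width: 0.061
grasp_force: 0.0
time_s: 36.75
tool_pos: [0.6967, 0.1208, 0.1207]
tool_rot: [180.0, 0.1, 2.9]
force: [-0.9, -0.1, -0.4]
grip_width: 0.042
grasp_force: 24.9
time_s: 37.38
tool_pos: [0.698, 0.1217, 0.2275]
tool_rot: [-180.0, -0.2, 2.9]
force: [-0.0, -0.3, -3.3]
grip_width: 0.0416
grasp_force: 24.9
time_s: 37.75
tool_pos: [0.6971, 0.1211, 0.2246]
tool_rot: [180.0, 0.1, 2.9]
force: [-0.2, -0.1, -2.3]
grip_width: 0.0417
grasp_force: 24.9
t 37.8 at [0.6971 0.1211 0.2246] [1.8e+02 1.0e-01 2.9e+00] grip 0.0417 24.9
shift [-1.53 -2.94  0.18] rows>= 5 turn z -0.008
shift [0.   0.   2.41] rows>= 4 turn z -0.0
```

```bash
python3 -m creep '{"translation":[[-0.3,-0.59,0],[-0.3,-0.59,0],[-0.31,-0.59,0],[-0.31,-0.59,0],[-0.31,-0.58,0]],"turn":[[0,0,0],[0,0,0],[0,0,0],[0,0,0],[0,0,-0.008]],"grip":[0.3,0.3,0.3,0.3,0.3]}' 
python3 -m creep '{"translation":[[0,0,0],[0,0,0.6],[0,0,0.6],[0,0,0],[0,0,0]],"turn":[[0,0,0],[0,0,0],[0,0,0],[0,0,0],[0,0,0]],"grip":[0.3,0.3,0.3,0.3,0.3]}'
python3 - <<'E'
from h import *
plan((.563,.350,.017,4.3))
E
```

```text
time_s: 38.38
tool_pos: [0.5621, 0.3511, 0.2255]
tool_rot: [180.0, -0.0, 4.4]
force: [0.7, -0.2, -2.8]
grip_width: 0.042
grasp_force: 24.9
time_s: 39.0
tool_pos: [0.564, 0.3505, 0.1315]
tool_rot: [-179.9, -0.1, 4.4]
force: [0.6, -0.2, -2.0]
grip_width: 0.0419
grasp_force: 24.9
t 39.0 at [0.564  0.3505 0.1315] [-1.799e+02 -1.000e-01  4.400e+00] grip 0.0419 24.9
shift [-0.01  0.    1.43] rows>= 2 turn z 0.0
```

```bash
python3 -m creep '{"translation":[[-0.01,0,0.5],[0,0,0.5],[0,0,0.3],[0,0,0.13],[0,0,0]],"turn":[[0,0,0],[0,0,0],[0,0,0],[0,0,0],[0,0,0]],"grip":[0.3,0.3,0.3,0.3,0.3]}' 
python3 -m creep '{"translation":[[0,0,0],[0,0,0],[0,0,0],[0,0,0],[0,0,0]],"turn":[[0,0,0],[0,0,0],[0,0,0],[0,0,0],[0,0,0]],"grip":[0.3,0.7,0.7,0.7,0.7]}' 
python3 -m creep '{"translation":[[0,0,-0.6],[0,0,-0.6],[0,0,-0.6],[0,0,-0.6],[0,0,-0.1]],"turn":[[0,0,0],[0,0,0],[0,0,0],[0,0,0],[0,0,0]],"grip":[0.7,0.7,0.7,0.7,0.7]}' 
python3 -m creep '{"translation":[[0,0,0],[0,0,0],[0,0,0]],"turn":[[0,0,0],[0,0,0],[0,0,0]],"grip":[0.7,0.7,0.7]}'
python3 - <<'E'
from h import *
c=cam("top"); P=cloud(c); pans(c,P)
for n,x in (("a",.566),("c",.632)): print(n,box(c,P,x,.1166,.036,.155,.2))
s=cam("scene"); Q=cloud(s); print("d",box(s,Q,.563,.350,.05,.045,.06))
plan((.632,.118,.21,3))
E
```

```text
time_s: 39.62
tool_pos: [0.5636, 0.3509, 0.0172]
tool_rot: [-179.9, -0.1, 4.4]
force: [0.1, 0.5, -3.2]
grip_width: 0.0417
grasp_force: 25.0
time_s: 40.25
tool_pos: [0.5624, 0.3499, 0.0155]
tool_rot: [-180.0, -0.0, 4.4]
force: [-0.5, 0.1, -0.9]
grip_width: 0.0605
grasp_force: 0.0
time_s: 40.88
tool_pos: [0.5634, 0.3516, 0.2196]
tool_rot: [-179.8, -0.3, 4.4]
force: [0.0, -0.6, -0.7]
grip_width: 0.0607
grasp_force: 0.0
time_s: 41.25
tool_pos: [0.5619, 0.3492, 0.2136]
tool_rot: [179.9, 0.1, 4.4]
force: [-0.6, -0.4, -0.2]
grip_width: 0.061
grasp_force: 0.0
yellow floor 128.4 [632.8 114.5] [212.3 139.9] 2.8
steel floor 81.2 [ 642.8 -106.5] [212.6 148.4] 2.7
tilt -0.206
a (308, array([567.3, 116.2]), array([70. , 43.9]), 2.4, 'z', np.float64(178.7))
c (292, array([630.6, 119.5]), array([61.7, 44.7]), 2.8, 'z', np.float64(182.3))
d (381, array([559.5, 349.9]), array([66.3, 42.4]), 3.9, 'z', np.float64(53.2))
t 41.4 at [0.562  0.3495 0.2142] [1.8e+02 1.0e-01 4.4e+00] grip 0.0609 0.0
shift [0.65 2.95 0.05] rows>= 5 turn z 0.008
```

```bash
python3 -m creep '{"translation":[[0.13,0.59,-0.05],[0.13,0.59,0],[0.13,0.59,0],[0.13,0.59,0],[0.13,0.59,0]],"turn":[[0,0,0],[0,0,0],[0,0,0],[0,0,0],[0,0,0.008]],"grip":[0.7,0.7,0.7,0.7,0.7]}' 
python3 -m creep '{"translation":[[0,0,0],[0,0,0],[0,0,0]],"turn":[[0,0,0],[0,0,0],[0,0,0]],"grip":[0.7,0.7,0.7]}'
python3 - <<'E'
from h import *
plan((.632,.118,.14,3))
E
```

```text
time_s: 41.98
tool_pos: [0.6324, 0.1168, 0.219]
tool_rot: [180.0, 0.0, 2.9]
force: [1.2, -0.2, -0.1]
grip_width: 0.0607
grasp_force: 0.0
time_s: 42.35
tool_pos: [0.6315, 0.1206, 0.2194]
tool_rot: [-180.0, 0.0, 3.1]
force: [-1.5, 0.5, 0.7]
grip_width: 0.0612
grasp_force: 0.0
t 42.4 at [0.6315 0.1206 0.2194] [-180.     0.     3.1] grip 0.0612 0.0
shift [0.   0.03 0.99] rows>= 2 turn z 0.001
```

```bash
python3 -m creep '{"translation":[[0,0.03,0.5],[0,0,0.49],[0,0,0],[0,0,0],[0,0,0]],"turn":[[0,0,0],[0,0,0],[0,0,0],[0,0,0],[0,0,0]],"grip":[0.7,0.7,0.7,0.7,0.7]}' 
python3 -m creep '{"translation":[[0,0,0],[0,0,0],[0,0,0],[0,0,0],[0,0,-0.1]],"turn":[[0,0,0],[0,0,0],[0,0,0],[0,0,0],[0,0,0]],"grip":[0.3,0.3,0.3,0.3,0.3]}' 25
python3 -m creep '{"translation":[[0,0,-0.3],[0,0,-0.4],[0,0,-0.4],[0,0,0],[0,0,0]],"turn":[[0,0,0],[0,0,0],[0,0,0],[0,0,0],[0,0,0]],"grip":[0.3,0.3,0.3,0.3,0.3]}'
python3 - <<'E'
from h import *
plan((.488,.344,.21,4.3),(.488,.344,.016,4.3))
E
```

```text
time_s: 42.98
tool_pos: [0.6334, 0.1171, 0.1423]
tool_rot: [-180.0, -0.2, 3.0]
force: [-0.3, -0.2, 0.9]
grip_width: 0.0611
grasp_force: 0.0
time_s: 43.6
tool_pos: [0.6315, 0.1155, 0.1472]
tool_rot: [180.0, 0.1, 2.9]
force: [0.4, -0.1, -2.1]
grip_width: 0.0442
grasp_force: 25.0
time_s: 44.22
tool_pos: [0.6316, 0.1157, 0.2345]
tool_rot: [180.0, 0.1, 2.9]
force: [0.7, -0.3, -3.0]
grip_width: 0.0438
grasp_force: 25.0
t 44.2 at [0.6316 0.1157 0.2345] [1.8e+02 1.0e-01 2.9e+00] grip 0.0438 25.0
shift [-1.65 -2.94  0.31] rows>= 5 turn z -0.008
shift [0.   0.   2.42] rows>= 4 turn z -0.0
```

```bash
python3 -m creep '{"translation":[[-0.33,-0.59,0],[-0.33,-0.59,0],[-0.33,-0.59,0],[-0.33,-0.59,0],[-0.33,-0.58,0]],"turn":[[0,0,0],[0,0,0],[0,0,0],[0,0,0],[0,0,-0.008]],"grip":[0.3,0.3,0.3,0.3,0.3]}' 
python3 -m creep '{"translation":[[0,0,0],[0,0,0.6],[0,0,0.6],[0,0,0],[0,0,0]],"turn":[[0,0,0],[0,0,0],[0,0,0],[0,0,0],[0,0,0]],"grip":[0.3,0.3,0.3,0.3,0.3]}'
python3 - <<'E'
from h import *
plan((.488,.344,.017,4.3))
E
```

```text
time_s: 44.85
tool_pos: [0.4868, 0.3445, 0.234]
tool_rot: [179.9, 0.1, 4.4]
force: [0.3, 0.1, -2.9]
grip_width: 0.0438
grasp_force: 25.0
time_s: 45.48
tool_pos: [0.4891, 0.3444, 0.1411]
tool_rot: [-180.0, -0.0, 4.4]
force: [0.5, 1.0, -2.2]
grip_width: 0.0436
grasp_force: 25.0
t 45.5 at [0.4891 0.3444 0.1411] [-180.    -0.     4.4] grip 0.0436 25.0
shift [-0.01  0.    1.55] rows>= 3 turn z 0.0
```

```bash
python3 -m creep '{"translation":[[-0.01,0,0.5],[0,0,0.5],[0,0,0.4],[0,0,0.15],[0,0,0]],"turn":[[0,0,0],[0,0,0],[0,0,0],[0,0,0],[0,0,0]],"grip":[0.3,0.3,0.3,0.3,0.3]}' 
python3 -m creep '{"translation":[[0,0,0],[0,0,0],[0,0,0],[0,0,0],[0,0,0]],"turn":[[0,0,0],[0,0,0],[0,0,0],[0,0,0],[0,0,0]],"grip":[0.3,0.7,0.7,0.7,0.7]}' 
python3 -m creep '{"translation":[[0,0,-0.6],[0,0,-0.6],[0,0,-0.6],[0,0,-0.6],[0,0,-0.1]],"turn":[[0,0,0],[0,0,0],[0,0,0],[0,0,0],[0,0,0]],"grip":[0.7,0.7,0.7,0.7,0.7]}' 
python3 -m creep '{"translation":[[0,0,0],[0,0,0],[0,0,0]],"turn":[[0,0,0],[0,0,0],[0,0,0]],"grip":[0.7,0.7,0.7]}'
python3 - <<'E'
from h import *
c=cam("top"); P=cloud(c); pans(c,P)
for n,x in (("a",.566),): print(n,box(c,P,x,.1166,.045,.155,.2))
s=cam("scene"); Q=cloud(s); print("d",box(s,Q,.563,.350,.045,.045,.06));print("c",box(s,Q,.488,.344,.037,.05,.07)); print("a",box(s,Q,.566,.1166,.06,.17,.2))
plan((.5652,.1145,.22,3))
E
```

```text
time_s: 46.1
tool_pos: [0.4889, 0.3451, 0.0178]
tool_rot: [-179.9, -0.1, 4.4]
force: [0.3, -0.2, -2.6]
grip_width: 0.0438
grasp_force: 25.0
time_s: 46.72
tool_pos: [0.4877, 0.3442, 0.0163]
tool_rot: [-180.0, -0.0, 4.4]
force: [-0.1, -0.1, 0.6]
grip_width: 0.0606
grasp_force: 0.0
time_s: 47.35
tool_pos: [0.4887, 0.3459, 0.2199]
tool_rot: [-179.8, -0.3, 4.4]
force: [-0.6, 0.8, -0.4]
grip_width: 0.0611
grasp_force: 0.0
time_s: 47.72
tool_pos: [0.4871, 0.3436, 0.2146]
tool_rot: [179.9, 0.1, 4.4]
force: [-0.0, -0.3, -0.1]
grip_width: 0.0608
grasp_force: 0.0
yellow floor 131.8 [632.8 113.2] [212.  139.3] 2.5
steel floor 78.0 [ 642.7 -109.2] [212.8 141.2] 2.5
tilt -0.236
a (285, array([563.5, 114.5]), array([63. , 42.4]), 2.6, 'z', np.float64(181.6))
d (380, array([559.9, 349.9]), array([67.3, 42.2]), 4.1, 'z', np.float64(52.8))
c (345, array([483.9, 344.4]), array([64.5, 44.1]), 4.8, 'z', np.float64(58.9))
a (384, array([562.7, 110.8]), array([64.2, 42.9]), 2.1, 'z', np.float64(182.4))
t 47.8 at [0.4873 0.3439 0.2152] [1.8e+02 1.0e-01 4.4e+00] grip 0.0611 0.0
shift [ 0.75  2.93 -0.06] rows>= 5 turn z 0.008
```

```bash
python3 -m creep '{"translation":[[0.15,0.59,-0.06],[0.15,0.59,0],[0.15,0.59,0],[0.15,0.58,0],[0.14,0.58,0]],"turn":[[0,0,0],[0,0,0],[0,0,0],[0,0,0],[0,0,0.008]],"grip":[0.7,0.7,0.7,0.7,0.7]}' 
python3 -m creep '{"translation":[[0,0,0],[0,0,0],[0,0,0]],"turn":[[0,0,0],[0,0,0],[0,0,0]],"grip":[0.7,0.7,0.7]}'
python3 - <<'E'
from h import *
plan((.5645,.1145,.143,3))
E
```

```text
time_s: 48.45
tool_pos: [0.5648, 0.1133, 0.2206]
tool_rot: [180.0, 0.0, 2.9]
force: [0.5, 0.0, -0.3]
grip_width: 0.0611
grasp_force: 0.0
time_s: 48.82
tool_pos: [0.5639, 0.1168, 0.221]
tool_rot: [-180.0, 0.0, 3.1]
force: [-0.9, 0.1, 0.0]
grip_width: 0.0609
grasp_force: 0.0
t 48.8 at [0.5639 0.1168 0.221 ] [-180.     0.     3.1] grip 0.0609 0.0
shift [0.01 0.03 0.97] rows>= 2 turn z 0.001
```

```bash
python3 -m creep '{"translation":[[0,0.01,0.5],[0,0,0.47],[0,0,0],[0,0,0],[0,0,0]],"turn":[[0,0,0],[0,0,0],[0,0,0],[0,0,0],[0,0,0]],"grip":[0.7,0.7,0.7,0.7,0.7]}' 
python3 -m creep '{"translation":[[0,0,0],[0,0,0],[0,0,0],[0,0,0],[0,0,-0.1]],"turn":[[0,0,0],[0,0,0],[0,0,0],[0,0,0],[0,0,0]],"grip":[0.3,0.3,0.3,0.3,0.3]}' 25
python3 -m creep '{"translation":[[0,0,-0.3],[0,0,-0.4],[0,0,-0.4],[0,0,0],[0,0,0]],"turn":[[0,0,0],[0,0,0],[0,0,0],[0,0,0],[0,0,0]],"grip":[0.3,0.3,0.3,0.3,0.3]}'
python3 - <<'E'
from h import *
plan((.413,.338,.21,4.3),(.413,.338,.016,4.3))
E
```

```text
time_s: 49.45
tool_pos: [0.5657, 0.115, 0.1452]
tool_rot: [-180.0, -0.2, 3.0]
force: [-0.1, 0.7, -0.6]
grip_width: 0.061
grasp_force: 0.0
time_s: 50.08
tool_pos: [0.5639, 0.1141, 0.1508]
tool_rot: [-180.0, 0.1, 2.9]
force: [-0.0, -0.8, -1.1]
grip_width: 0.0416
grasp_force: 25.0
time_s: 50.7
tool_pos: [0.5641, 0.114, 0.2384]
tool_rot: [180.0, 0.1, 2.9]
force: [-0.7, 0.2, -0.9]
grip_width: 0.0418
grasp_force: 25.0
t 50.7 at [0.5641 0.114  0.2384] [1.8e+02 1.0e-01 2.9e+00] grip 0.0418 25.0
shift [-1.74 -2.89  0.36] rows>= 5 turn z -0.008
shift [0.   0.   2.42] rows>= 4 turn z -0.0
```

```bash
python3 -m creep '{"translation":[[-0.35,-0.58,0],[-0.35,-0.58,0],[-0.35,-0.58,0],[-0.35,-0.58,0],[-0.34,-0.57,0]],"turn":[[0,0,0],[0,0,0],[0,0,0],[0,0,0],[0,0,-0.008]],"grip":[0.3,0.3,0.3,0.3,0.3]}' 
python3 -m creep '{"translation":[[0,0,0],[0,0,0.6],[0,0,0.6],[0,0,0],[0,0,0]],"turn":[[0,0,0],[0,0,0],[0,0,0],[0,0,0],[0,0,0]],"grip":[0.3,0.3,0.3,0.3,0.3]}'
python3 - <<'E'
from h import *
plan((.413,.338,.017,4.3))
E
```

```text
time_s: 51.32
tool_pos: [0.4121, 0.3384, 0.2379]
tool_rot: [179.9, 0.1, 4.4]
force: [0.4, -0.7, -0.7]
grip_width: 0.0415
grasp_force: 25.0
time_s: 51.95
tool_pos: [0.4144, 0.3382, 0.1444]
tool_rot: [-179.9, -0.0, 4.4]
force: [-0.1, -0.2, -0.9]
grip_width: 0.0419
grasp_force: 25.0
t 52.0 at [0.4144 0.3382 0.1444] [-179.9   -0.     4.4] grip 0.0419 25.0
shift [-0.02  0.    1.59] rows>= 3 turn z 0.0
```

```bash
python3 -m creep '{"translation":[[-0.01,0,0.5],[0,0,0.5],[0,0,0.4],[0,0,0.19],[0,0,0]],"turn":[[0,0,0],[0,0,0],[0,0,0],[0,0,0],[0,0,0]],"grip":[0.3,0.3,0.3,0.3,0.3]}' 
python3 -m creep '{"translation":[[0,0,0],[0,0,0],[0,0,0],[0,0,0],[0,0,0]],"turn":[[0,0,0],[0,0,0],[0,0,0],[0,0,0],[0,0,0]],"grip":[0.3,0.7,0.7,0.7,0.7]}' 
python3 -m creep '{"translation":[[0,0,-0.6],[0,0,-0.6],[0,0,-0.6],[0,0,-0.6],[0,0,-0.4]],"turn":[[0,0,0],[0,0,0],[0,0,0],[0,0,0],[0,0,0]],"grip":[0.7,0.7,0.7,0.3,0]}' 
python3 -m creep '{"translation":[[0.3,0.65,0],[0.3,0.65,0],[0.3,0.65,0],[0.3,0.65,0],[0.3,0.65,0]],"turn":[[0,0,0],[0,0,0],[0,0,0],[0,0,0],[0,0,0]],"grip":[0,0,0,0,0]}' 
python3 -m creep '{"translation":[[0.15,0.65,0],[0.15,0.65,0],[0,0.5,0],[0,0,0],[0,0,0]],"turn":[[0,0,0],[0,0,0],[0,0,0.024],[0,0,0],[0,0,0]],"grip":[0,0,0,0,0]}'
python3 - <<'E'
from h import *
s=cam("scene"); Q=cloud(s); pans(s,Q)
for n,x,y in (("d",.563,.350),("c",.488,.344),("a",.413,.338)): print(n,box(s,Q,x,y,.037,.045,.07))
print("flag",box(s,Q,.614,-.314,.06,.12,.2)); q=Q[(abs(Q[...,0]-.614)<.05)&(abs(Q[...,1]+.314)<.06)&(Q[...,2]>.12)&(Q[...,2]<.19)]; print(q.min(0),q.max(0))
save(s,"s3.png",(150,60,510,330),2.2)
plan()
E
```

```text
time_s: 52.58
tool_pos: [0.414, 0.3386, 0.0172]
tool_rot: [-179.9, -0.1, 4.4]
force: [-0.3, -0.1, -1.4]
grip_width: 0.0424
grasp_force: 25.0
time_s: 53.2
tool_pos: [0.413, 0.3379, 0.0162]
tool_rot: [180.0, -0.0, 4.4]
force: [-0.3, -0.6, -0.7]
grip_width: 0.0605
grasp_force: 0.0
time_s: 53.82
tool_pos: [0.4132, 0.3384, 0.2424]
tool_rot: [-180.0, -0.1, 4.4]
force: [0.7, 0.7, -0.0]
grip_width: 0.0481
grasp_force: 0.0
time_s: 54.45
tool_pos: [0.5531, 0.086, 0.2403]
tool_rot: [180.0, -0.0, 4.4]
force: [0.8, 0.7, 0.2]
grip_width: 0.0027
grasp_force: 0.0
time_s: 55.08
tool_pos: [0.5872, -0.053, 0.24]
tool_rot: [-179.9, 0.0, 0.1]
force: [0.6, 0.0, -0.1]
grip_width: 0.0005
grasp_force: 0.0
yellow floor 132.6 [630.4 109.7] [211.8 141. ] 2.6
steel floor 78.7 [ 639.7 -107.6] [213.5 156.1] 2.6
tilt -0.237
d (379, array([559.2, 350. ]), array([67.5, 42.1]), 3.9, 'z', np.float64(53.0))
c (356, array([484.3, 344.4]), array([64.4, 44. ]), 5.2, 'z', np.float64(58.9))
a (305, array([410.7, 337. ]), array([66.7, 40.3]), 3.8, 'z', np.float64(54.9))
flag (75, array([ 614.8, -294.7]), array([27.4, 49.7]), 72.5, 'z', np.float64(173.3))
[ 0.59124454 -0.31519073  0.13845541] [ 0.6382111  -0.28291413  0.17948479]
t 55.1 at [ 0.5872 -0.0523  0.2402] [-180.    -0.     0.2] grip 0.0005 0.0
```

View pics/s3.png

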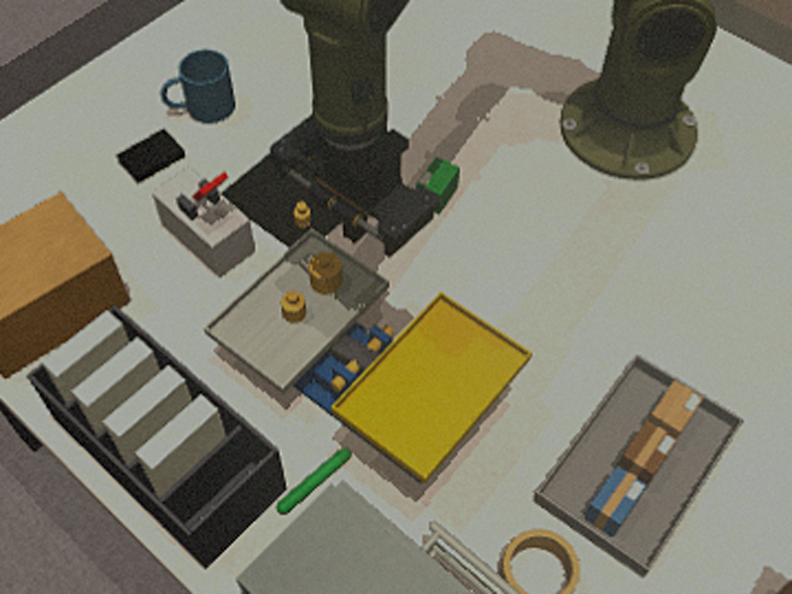

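The scene crop shows the three parcels side by side in the tray at (679,402), (650,443) and (615,498). The 500 g and 200 g weights are in the steel pan at (325,270) and (293,305), and the flag is still off at (210,186). Now the flag, with the fingers shut.

```bash
python3 -m creep '{"translation":[[0.09,0.57,0],[0.09,0.57,0],[0.09,0.57,0],[0.08,0.57,0],[0,0,0]],"turn":[[0,0,0],[0,0,0],[0,0,0],[0,0,0],[0,0,0]],"grip":[0,0,0,0,0]}' 
python3 -m creep '{"translation":[[0,0,0.4],[0,0,0.4],[0,0,0.26],[0,0,0],[0,0,0]],"turn":[[0,0,0],[0,0,0],[0,0,0],[0,0,0],[0,0,0]],"grip":[0,0,0,0,0]}'
python3 - <<'E'
from h import *
plan((.615,-.345,.155,0))
E
```

```text
time_s: 55.75
tool_pos: [0.6153, -0.2403, 0.2393]
tool_rot: [180.0, 0.0, -0.2]
force: [-0.4, 0.1, -0.4]
grip_width: 0.0004
grasp_force: 0.0
time_s: 56.38
tool_pos: [0.6165, -0.2358, 0.1567]
tool_rot: [180.0, -0.1, 0.1]
force: [0.5, -0.3, 0.4]
grip_width: 0.0005
grasp_force: 0.0
t 56.4 at [ 0.6165 -0.2358  0.1567] [ 1.8e+02 -1.0e-01  1.0e-01] grip 0.0005 0.0
shift [-0.02  1.37  0.02] rows>= 2 turn z 0.001
```

```bash
python3 -m creep '{"translation":[[0,0.25,0],[0,0.25,0],[0,0.25,0],[0,0.2,0],[0,0.2,0]],"turn":[[0,0,0],[0,0,0],[0,0,0],[0,0,0],[0,0,0]],"grip":[0,0,0,0,0]}' 
python3 -m creep '{"translation":[[0,0.2,0],[0,0,0],[0,-0.4,-0.2],[0,-0.6,-0.4],[0,-0.3,-0.4]],"turn":[[0,0,0],[0,0,0],[0,0,0],[0,0,0],[0,0,0]],"grip":[0,0,0,0,0]}' 
python3 -m creep '{"translation":[[-0.4,-0.4,0],[-0.4,-0.4,0],[-0.4,-0.4,0],[0,0,0],[0,0,0]],"turn":[[0,0,0],[0,0,0],[0,0,0],[0,0,0],[0,0,0]],"grip":[0,0,0,0,0]}'
python3 - <<'E'
from h import *
s=cam("scene"); Q=cloud(s); pans(s,Q)
q=Q[(abs(Q[...,0]-.614)<.05)&(abs(Q[...,1]+.337)<.12)&(Q[...,2]>.13)&(Q[...,2]<.2)]; print(q.min(0),q.max(0),np.median(q,0))
save(s,"s4.png",(150,60,510,330),2.2)
plan()
E
```

```text
time_s: 57.0
tool_pos: [0.6154, -0.3299, 0.1551]
tool_rot: [-180.0, 0.0, 0.0]
force: [-0.8, -0.2, -0.1]
grip_width: 0.0004
grasp_force: 0.0
time_s: 57.62
tool_pos: [0.6159, -0.2352, 0.2365]
tool_rot: [-179.9, 0.0, 0.4]
force: [1.3, 0.2, -0.2]
grip_width: 0.0004
grasp_force: 0.0
time_s: 58.25
tool_pos: [0.5197, -0.1447, 0.2357]
tool_rot: [179.9, -0.0, 0.1]
force: [-0.3, -0.6, -0.5]
grip_width: 0.0002
grasp_force: 0.0
yellow floor 132.4 [630.7 109.7] [212.1 141.3] 2.5
steel floor 78.7 [ 640.  -108.2] [212.5 153.3] 2.2
tilt -0.236
[ 0.5892842  -0.39602237  0.13177019] [ 0.63492318 -0.35832098  0.17730486] [ 0.61228761 -0.37748351  0.15825789]
t 58.3 at [ 0.5199 -0.1452  0.2356] [180.  -0.   0.] grip 0.0005 0.0
```

View pics/s4.png

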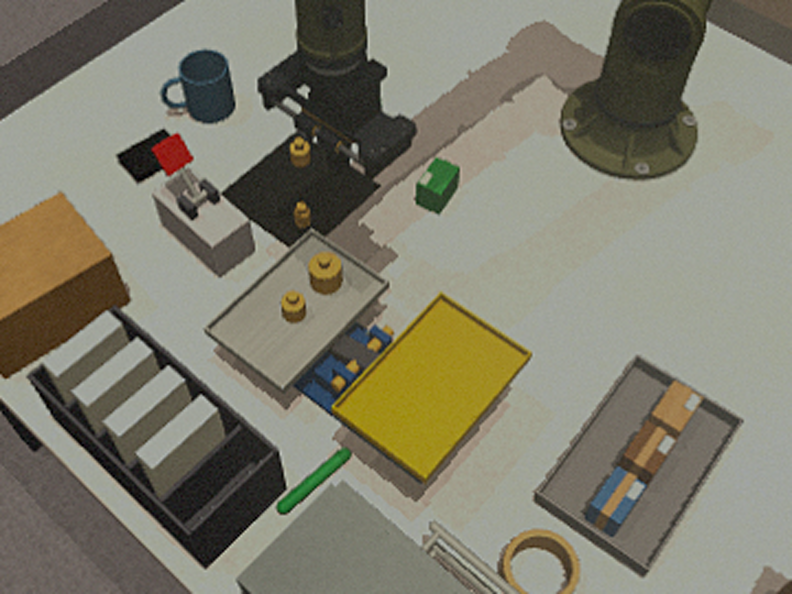

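The flag has gone over to on, at (172,153). The parcels are in the tray, the weights are in the steel pan, and the robot is touching nothing.

```bash
python3 -c "
from cell import env
print(env.sign_off())"
```

```text
the job is handed in; nothing more can be done
None
```

The job is handed in: parcels a, c and d were balanced with 700 g (w500 and one 200 g weight, about 30 g short of level, the nearest the weights allow) and now lie side by side in the tray, the weights are still in the steel pan, and the flag is on.

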